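# Hang the parts bin from an S-hook in the rail's groove

## Task

Take the S-hook out of its dock and hook it over the grooved top rail of the stand; feel gently along the rail with it until it drops fully into the rail's one groove, and let go of it there. Then hang the small parts bin by its wire bail in the hook's lower curl, so that it hangs level and still, clear of the worktop. Press lightly on the rail and on the hook (well under 20 N), and leave the other things where they stand.

Things in the scene. Friction and masses are not known exactly. Their poses are not given: they have to be found in the camera images.
- rail_stand: Fixed stand: two feet 110 mm deep, posts 85 mm left and right of its middle, a grooved top rail and a thin backing bar below it, all rigid. Origin on the worktop under the middle of the rail; x points away from the robot's side, y along the rail to the left, z up. Post clamps are 29 mm in diameter; about 150 mm of rail is free between them.
- rail_mid (a point): On the top rail's axis midway between the posts, 220 mm above the worktop; axes as the stand's. The rail is a round bar along y, 18 mm in diameter, with ONE groove 14 mm wide along y and 10 mm in diameter (4 mm deep all round). The groove's middle lies up to 25 mm either side of this point; its place is not reported: find it by feel or by sight.
- backing_bar (a point): Middle of the axis of the backing bar, 8 mm in diameter, parallel to the rail, 78 mm below and 5 mm in front (-x) of the rail's axis. The shank of the hanging hook leans lightly on it (about 3 degrees).
- dock: Fixed black block, 55x44x56 mm, with a vertical slot (32.5 mm along x, 12.4 mm along y, floor 6 mm up, open at the top) in which the hook's lower curl stands loosely; lift the hook straight up by 60 mm to free it. Origin: centre of its underside. Its x and y axes are the hook's.
- hook: Flat steel S-hook bent in its x-z plane, strap 10 mm wide (y), 5 mm thick, 159 mm tall, 0.05 to 0.09 kg. It starts upright in the dock, leaning up to 6 degrees. Origin: the point that is on the rail's axis when the hook sits in the groove; resting on the plain rail it is 4 mm above the axis. Shank at x -18 to -13 mm: it hangs on the robot's side of the rail, hook x along stand x.
- hook_mouth (a point): Centre of the upper curl, 8 mm below the hook's origin; axes as the hook's. The curl opens downwards, 26 mm wide inside; its top inner face is 5 mm above the hook's origin, its free lip (at +x, behind the rail) ends 28 mm below the origin.
- hook_grip (a point): Middle of the grip tab on top of the upper curl, 30 mm above the hook's origin; axes as the hook's. The tab is 24 mm (x) by 12 mm (y) and reaches from 10 to 50 mm above the origin: pinch it across its 12 mm, here or higher, so that the fingertips stay above the rail.
- hook_curl (a point): Where the axis of the bin's bail comes to rest in the lower curl: 27 mm towards -x and 101 mm below the hook's origin; axes as the hook's. The curl opens upwards, 18 mm wide inside; its lowest point is 8 mm below this point, its tip 18 mm higher and 14 mm further to -x.
- bin: Small grey open parts bin, 56 (x) x 64 (y) x 40 mm, 0.05 to 0.11 kg, origin at the centre of its underside. A rigid wire bail stands on its two y sides; a straight handle sticks out of its -x side to x = -91 mm. It starts on the worktop, handle roughly towards the robot. Hang it with bin x along stand x, handle on the robot's side.
- bin_bail (a point): Middle of the axis of the bail's top bar (6 mm wire, straight for 44 mm along y), 85 mm above the bin's underside at x = -5.5 mm, above its centre of mass; 42 mm are free between bar and rim, so bring it over the curl from the front, then lower it. Axes as the bin's.
- bin_handle (a point): Point of the flat handle to pinch across its 12 mm (y): 76 mm towards -x from the bin's origin and 25 mm above its underside; the handle is 24 mm tall (z 12 to 36 mm). A gripper here stands clear of rail and hook while hanging the bin. Axes as the bin's.
- weight_0: Bystander: brass calibration weight with a knob, 27 mm wide, 42 mm tall; origin at the centre of its underside. Leave it where it stands.
- vial_0: Bystander: sample vial with a white cap, 24 mm wide, 60 mm tall; origin at the centre of its underside. Leave it where it stands.
- std_resistor: Bystander: black resistor block with two binding posts, 46x66x48 mm; origin at the centre of its underside. Leave it where it stands.
- amber_bottle: Bystander: amber reagent bottle, 50 mm wide, 101 mm tall; origin at the centre of its underside. Leave it where it stands.

How it is judged (in metres and radians):
On the way:
1. the hook hangs on the rail, dropped into the groove and let go (z of hook in the frame of rail_mid between -0.004 and 0.0018 m and x of hook in the frame of rail_mid between -0.008 and 0.008 m and y of hook in the frame of rail_mid between -0.04 and 0.04 m and angle between hook's own z axis and vertical below 0.15 rad and contact force between hook and the fingers below 0.1 N and contact force between hook and rail_stand above 0.2 N), for 0.3 s.
At the end, for the whole second after the job is handed in: Hook upright within 8 degrees, its origin less than 1.8 mm above the rail axis (so in the groove) and within 8 mm in depth; the bail within 12 mm of its resting point in the lower curl, bin over 15 mm clear of the worktop, tilted under 0.3 rad, within 0.5 rad of the rail; both still (z of hook in the frame of rail_mid between -0.004 and 0.0018 m and x of hook in the frame of rail_mid between -0.008 and 0.008 m and y of hook in the frame of rail_mid between -0.04 and 0.04 m and angle between hook's own z axis and vertical below 0.15 rad and contact force between hook and bin above 0.25 N and distance between bin_bail and hook_curl below 0.012 m and height (world z) of bin above 0.015 m and angle between bin's own z axis and vertical below 0.3 rad and linear speed of bin below 0.04 m/s and linear speed of hook below 0.03 m/s and angle between the y axis of bin and the y axis of rail_stand, either way round below 0.5 rad); the robot touches nothing.
It fails at once if the hook is pressed against the rail stand with more than 25 N (contact force between hook and rail_stand above 25 N).
It fails at once if the bin and the hook are pressed together with more than 20 N (contact force between hook and bin above 20 N).
It fails at once if a bystander is moved by more than 30 mm or tipped over (distance of any of weight_0, vial_0, std_resistor, amber_bottle from where it was at the start of the episode above 0.03 m or angle between any of weight_0, vial_0, std_resistor, amber_bottle's own z axis and vertical above 0.5 rad).
It also fails if it takes over 72 s, if anything falls off the work surface, if the arm or the gripper's body presses on something with over 40 N, if the wrist force passes 120 N, or if a joint passes its speed limit or range.

## Robot

A 7-joint arm with a two-finger parallel gripper is mounted at the origin on a cart in front of the work surface, level with it; the furniture and walls round the work are solid. World frame = base frame: x ahead of the robot, y to its left, z up, the work surface at z = 0. Lengths are in mm, angles in rad, forces in N, time in s.
With the tool pointing down it reaches from about 400 to 850 mm from the base axis. Payload 4.5 kg.
Tool frame: the origin (TCP) lies midway between the tips of the shut fingers; the grasp point (between the pads) lies r.pinch_z behind it (r.pinch_z is the distance from the TCP to the grasp point, in mm); x points along the fingers, y is the direction in which the jaws open and shut, and the axes are right-handed (so a half turn about x gives the same grasp; the last joint's range is limited). The gripper opens to 88 mm and grips with 3 to 60 N. Pads are 18 mm wide; open, the fingers measure 123 mm over their backs; the gripper's body (75 mm by 187 mm) begins 45 mm behind the grasp point.
Start: joints at [1.309, 0.689, -0.195, 1.565, 0.157, 0.902, -0.215], TCP at [182.22, -597.871, 238.743] pointing down, gripper open.
Joint ranges: [-3.01, 3.01], [-0.46, 2.08], [-1.47, 1.51], [0.13, 2.56], [-1, 4.14], [0.04, 2.09], [-2.66, 2.66]. Speed limits (rad/s): [2.57, 2.57, 3.14, 3.14, 3.14, 3.14, 3.14].

## Interface

Orientations are given as a 3x3 rotation matrix whose columns are the frame's x, y, z axes.
In Python, from cell import sensors, camera, workorder, r gives the robot as it stands.
- The arm moves only by the tool move_arm, never from a script. Its argument "deltas" is text: rows parted by semicolons, each of 7 numbers parted by spaces: the turn, a rotation vector about the tool's x, y, z in rad, then the shift along the tool's x, y, z in cm, then the opening, from -1 (shut) to 1 (fully open), so that 0 is half open. In form: ax ay az tx ty tz gripper; .... A call has 1 to 10 rows; each row shifts and turns the pose as measured when the row begins, along the tool's axes as they then stand; what a row does not reach is not made up. A row lasts 1/8 s, in which the tool goes at most 62.5 mm and 10.7 degrees, less where a joint would pass 70% of its speed; a pose out of reach is approached as far as the arm can. A call with a gripper value outside its range is refused whole. The fingers move at their own pace and stop on an object; "force" is the grip in N (left out, the last holds). Time passes only in rows, so rows that do not move let the fingers close. It gives the time, the measured TCP pose, the force and the opening at its end, in the units of the state.
- sensors.sense(): the state, without advancing time (a new reading comes with each control period).
- camera(name): name is "side" or "top" or "wrist"; returns a dict with "img" (384x512x3 uint8, blue, green, red), "K" (3x3 intrinsics, pixels), "xyz" and "attitude" of the camera in the world; the wrist camera has in their place "mount" (4x4, takes a point from camera to tool coordinates, whose origin is the TCP and whose axes are the tool frame's). Camera axes: x right, y down, z forward; pixel columns grow to the right and rows downward; lengths in mm; the calibration is good to about 2 mm. A picture is of the moment at which its call begins: read the wrist's pose just before it. There is no depth.
- workorder.job_done(): hands the job in, once; it reports no verdict.
The state is a dict: "t": time; "joints": joint angles; "qvel": joint speeds; "effort": joint torques, N m; "ee_pos": TCP position; "orientation": TCP orientation; "ft_force": force on the tool from outside, world axes, zero at the start; "wrist_torque": the same for the moment, N m; "opening": finger opening in mm.
Only numpy, scipy, OpenCV 4.12 (cv2) and the standard library are available. Lean on these libraries where they do the work, as an engineer would, in place of code of your own. Each camera call takes 0.05 s, during which the arm holds its last target.

## Working session

There is one attempt and no reset: what is moved stays moved. The work goes in short steps, Python scripts to look and compute and a tool call to move; the robot and the scene stay as the last step left them, time stands still between calls to the robot, and variables do not carry over. Pictures are saved under pics/ and viewed, and the job is handed in when it is done.

Besides the shell and the picture viewer there is one more tool, called by a JSON object that holds its "method" and its "body", one argument or row to a line. move_arm: Moves the arm, as the interface text tells. Its arguments: {"type":"object","properties":{"deltas":{"type":"string"},"force":{"type":"number"}},"required":["deltas"]}

```bash
ls; mkdir -p pics
python3 - <<'E'
from cell import sensors,camera,workorder,r
import cv2,numpy as np
s=sensors.sense()
print(s); print(r, r.pinch_z)
for n in("side","top","wrist"):
    c=camera(n); cv2.imwrite(f"pics/{n}0.png",c["img"]); print(n,{k:np.round(v,3).tolist() for k,v in c.items() if k!="img"})
E
```

```text
pics
{'t': 0.0, 'joints': array([ 1.30882251,  0.69000007, -0.19454768,  1.56635921,  0.1572852 ,
        0.90252693, -0.21506869]), 'qvel': array([ 0.00124137,  0.00033844, -0.00158735,  0.00027107,  0.00018554,
        0.00115614, -0.00045723]), 'effort': array([ 1.64765243e-04, -5.27563369e+01, -1.26666896e+00, -1.53423035e+01,
       -5.26314334e-02,  6.50806192e-03,  1.70444650e-04]), 'ee_pos': array([ 181.95544194, -597.24293419,  237.89682173]), 'orientation': array([[-6.56988238e-04,  2.91608107e-01, -9.56537652e-01],
       [ 1.78375727e-03, -9.56535995e-01, -2.91608827e-01],
       [-9.99998193e-01, -1.89781456e-03,  1.08274818e-04]]), 'ft_force': array([-0.10826792, -0.706231  ,  0.10442861]), 'wrist_torque': array([-0.02628913, -0.01732385,  0.00018884]), 'opening': 88.093549314268}
<Robot object at 0x7fd1243bfa10> 18.700000000000003
side {'K': [[496.666, 0.0, 245.818], [0.0, 496.666, 195.869], [0.0, 0.0, 1.0]], 'xyz': [567.219, -1261.851, 1160.795], 'attitude': [[1.0, -0.023, 0.007], [-0.02, -0.633, 0.774], [-0.014, -0.774, -0.633]]}
top {'K': [[462.9, 0.0, 258.465], [0.0, 462.9, 193.786], [0.0, 0.0, 1.0]], 'xyz': [219.077, -6.813, 1747.436], 'attitude': [[0.038, -0.976, 0.215], [-0.999, -0.038, 0.004], [0.005, -0.215, -0.977]]}
wrist {'K': [[269.35, 0.0, 255.951], [0.0, 269.35, 195.026], [0.0, 0.0, 1.0]], 'mount': [[0.0, -0.283, 0.959, -146.863], [1.0, 0.001, -0.0, -0.493], [-0.001, 0.959, 0.283, -73.062], [0.0, 0.0, 0.0, 1.0]]}
```

View pics/side0.png

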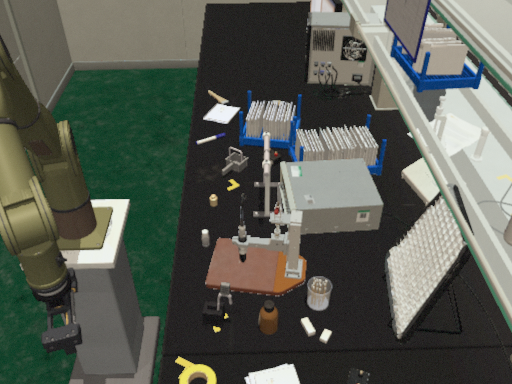

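View pics/top0.png

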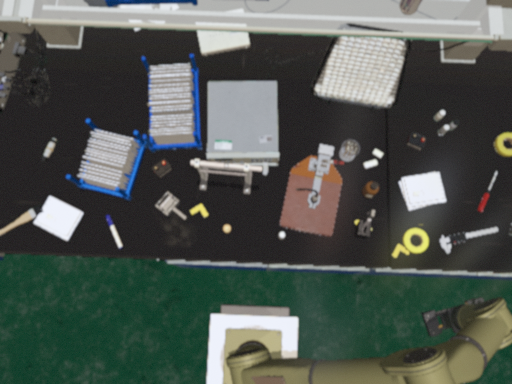

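View pics/wrist0.png

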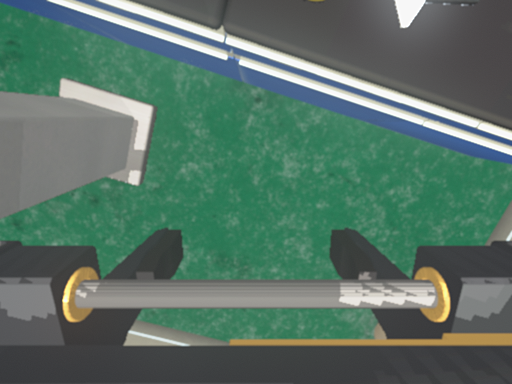

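Run:
```python
import cv2
s=cv2.imread("pics/side0.png");t=cv2.imread("pics/top0.png")
def crop(im,x0,y0,w,h,k,n): cv2.imwrite(n,cv2.resize(im[y0:y0+h,x0:x0+w],None,fx=k,fy=k,interpolation=cv2.INTER_CUBIC))
crop(s,190,120,110,100,7,"pics/s1.png")
crop(s,190,260,100,80,7,"pics/s2.png")
crop(t,150,140,140,100,5.5,"pics/t1.png")
crop(t,270,140,120,105,5.5,"pics/t2.png")
```

```text
(no output)
```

View pics/s1.png

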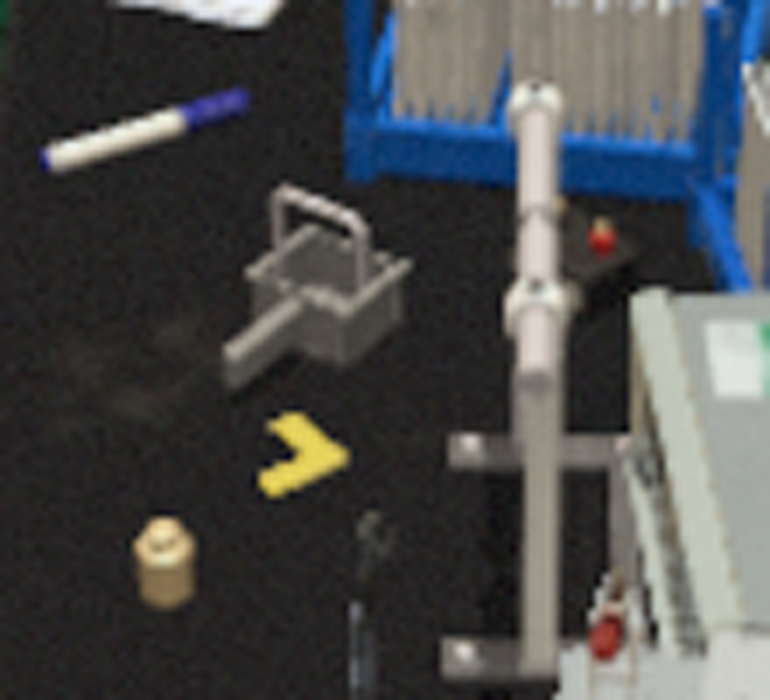

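View pics/s2.png

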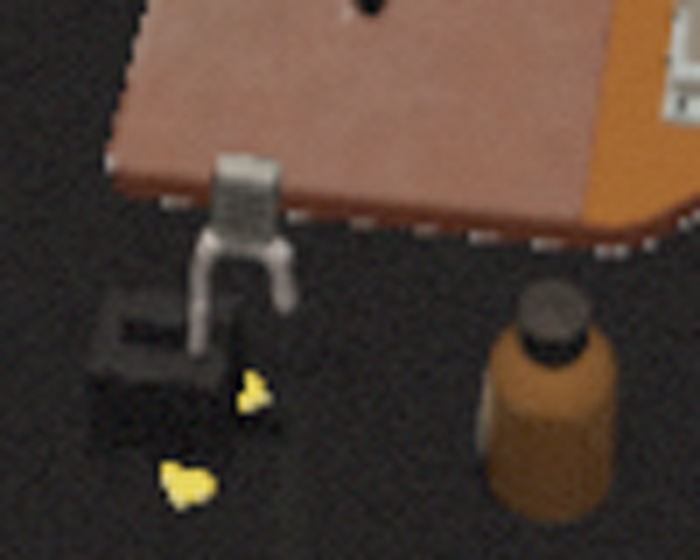

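View pics/t1.png

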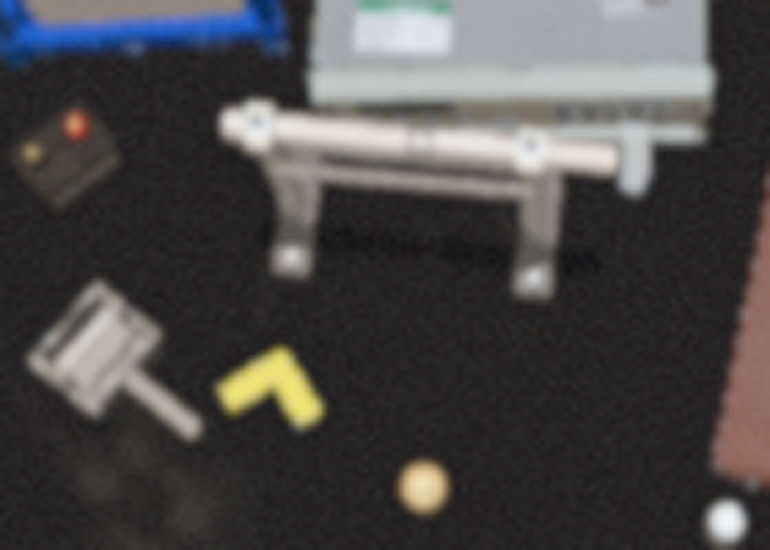

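View pics/t2.png

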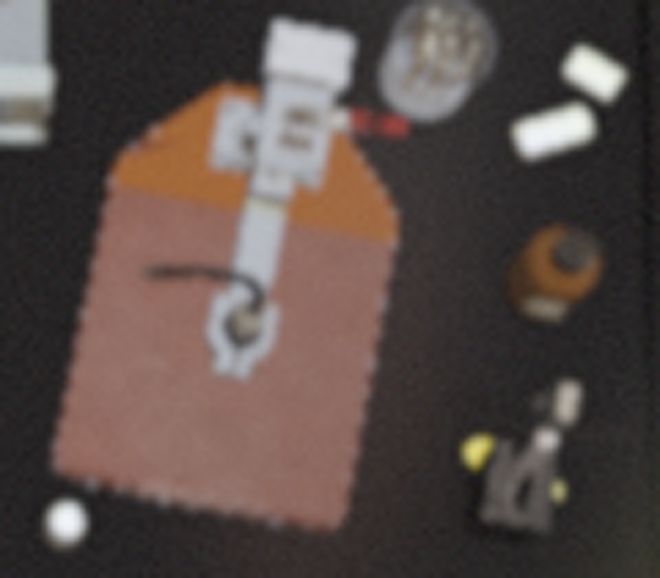

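```bash
cat > h.py <<'E'
import numpy as np, cv2
from scipy.optimize import least_squares
C={"side":dict(K=np.array([[496.666,0,245.818],[0,496.666,195.869],[0,0,1]])),"top":dict(K=np.array([[462.9,0,258.465],[0,462.9,193.786],[0,0,1]]))}
def setup():
    from cell import camera
    import pickle,os
    if os.path.exists('cams.pkl'): return pickle.load(open('cams.pkl','rb'))
    d={n:{k:v for k,v in camera(n).items() if k!='img'} for n in("side","top")}
    pickle.dump(d,open('cams.pkl','wb')); return d
C=setup()
def proj(n,P):
    P=np.atleast_2d(P); c=C[n]; q=(P-c["xyz"])@np.array(c["attitude"]); q=q@np.array(c["K"]).T; return q[:,:2]/q[:,2:]
def tri(a,b):
    f=lambda P:np.r_[proj("side",P)[0]-a,proj("top",P)[0]-b]
    s=least_squares(f,[600,0,100]); return s.x,s.fun
def s1(x,y): return np.array([(x+.5)/7-.5+190,(y+.5)/7-.5+120])
def s2(x,y): return np.array([(x+.5)/7-.5+190,(y+.5)/7-.5+260])
def t1(x,y): return np.array([(x+.5)/5.5-.5+150,(y+.5)/5.5-.5+140])
def t2(x,y): return np.array([(x+.5)/5.5-.5+270,(y+.5)/5.5-.5+140])
def ray(n,px,z):
    c=C[n]; d=np.array(c["attitude"])@np.linalg.inv(c["K"])@np.r_[px,1]; o=np.array(c["xyz"]); return o+d*(z-o[2])/d[2]
E
python3 - <<'E'
from h import *
np.set_printoptions(precision=1,suppress=True)
for n,a,b in [("clampL",s1(537,100),t1(257,124)),("clampR",s1(541,303),t1(531,150)),("groove",s1(537,213),t1(422,140)),
 ("bailmid",s1(320,205),t1(82,352)),("handle end top",s1(228,350),t1(196,430)),("weight top",s1(165,525),t1(424,482)),("bottletop",s2(555,295),t2(575,252)),("tabtop",s2(248,160),t2(568,385)),("railend R",s1(535,375),t1(615,158)),("railend L",s1(537,85),t1(224,122))]:
    print(n,*tri(a,b), "z220 top", ray("top",b,220),"side",ray("side",a,220))
E
```

```text
clampL [655.6 214.7 229.7] [-0.  0. -0. -0.] z220 top [658.2 216.1 220. ] side [656.7 230.1 220. ]
clampR [647.6  44.7 226.7] [-0.3  0.1 -0.  -0.4] z220 top [648.1  44.7 220. ] side [649.4  54.6 220. ]
groove [649.6 112.1 231.2] [-0.2  0.1 -0.  -0.2] z220 top [651.9 112.8 220. ] side [651.4 129.  220. ]
bailmid [539.7 342.9  82.5] [-1.1  0.3 -0.1 -1.1] z220 top [509.5 313.2 220. ] side [547.  140.1 220. ]
handle end top [492.7 269.2  40.1] [ 0.1 -0.   0.   0.1] z220 top [464.  240.2 220. ] side [504.5  23.4 220. ]
weight top [462.9 112.6  45.4] [-0.1  0.  -0.  -0.1] z220 top [437.6 100.3 220. ] side [ 479.5 -102.5  220. ]
bottletop [ 630.  -420.7  107.2] [-0.4  0.1 -0.1 -0.5] z220 top [ 599.9 -392.5  220. ] side [ 624.1 -510.5  220. ]
tabtop [ 520.1 -400.9  167.4] [ 1.3 -0.4  0.3  1.8] z220 top [ 516.2 -386.9  220. ] side [ 519.4 -447.6  220. ]
railend R [643.4  -7.7 225. ] [ 0.  -0.   0.   0.1] z220 top [645.   -7.7 220. ] side [643.7  -1.1 220. ]
railend L [657.  235.9 225.3] [ 0. -0.  0.  0.] z220 top [658.7 236.7 220. ] side [657.4 244.3 220. ]
```

{"method": "move_arm", "body": {
  "deltas": "0 0 0 -1 -1.36 -4.6 1;0 0 0 -1 -1.36 -4.6 1;0 0 0 -1 -1.36 -4.6 1;0 0 0 -1 -1.36 -4.6 1;0 0 0 -1 -1.36 -4.6 1;0 0 0 -1 -1.36 -4.6 1;0.15 0 0 -1 -1.36 -4.6 1;0.146 0 0 0 0 0 1;0 0 0 0 0 0 1"
}}

```text
t: 1.38
ee_pos: [470.7, -407.2, 308.1]
orientation: [[-0.002, -0.01, -1.0], [0.003, -1.0, 0.01], [-1.0, -0.003, 0.002]]
ft_force: [0.1, 0.1, -0.4]
opening: 88.0
```

```bash
cat >> h.py <<'E'
np.set_printoptions(precision=3,suppress=True)
def snap(name,crop=None,k=None):
    from cell import sensors,camera
    import pickle
    s=sensors.sense(); c=camera("wrist"); cv2.imwrite(f"pics/{name}.png",c["img"])
    pickle.dump((s,{k:v for k,v in c.items() if k!='img'}),open(f"pics/{name}.pkl","wb"))
    print("t",s["t"],"pos",s["ee_pos"],"F",s["ft_force"],"op",s["opening"],"q",s["joints"]); print(s["orientation"])
    return s,c
def load(name):
    import pickle; return pickle.load(open(f"pics/{name}.pkl","rb"))
def wpose(name):
    s,c=load(name); R=np.array(s["orientation"]);M=np.array(c["mount"])
    return np.array(s["ee_pos"])+R@M[:3,3], R@M[:3,:3], np.array(c["K"])
def wproj(name,P):
    o,A,K=wpose(name); q=(np.atleast_2d(P)-o)@A@K.T; return q[:,:2]/q[:,2:]
def wray(name,px,z):
    o,A,K=wpose(name); d=A@np.linalg.inv(K)@np.r_[px,1]; return o+d*(z-o[2])/d[2]
E
python3 -c "
from h import *
snap('w1')"
```

```text
t 1.375 pos [ 470.75  -407.194  308.07 ] F [ 0.065  0.112 -0.38 ] op 87.98697935749557 q [ 0.691  0.613 -0.092  1.483  0.059  1.051 -0.994]
[[-0.002 -0.01  -1.   ]
 [ 0.003 -1.     0.01 ]
 [-1.    -0.003  0.002]]
```

View pics/w1.png

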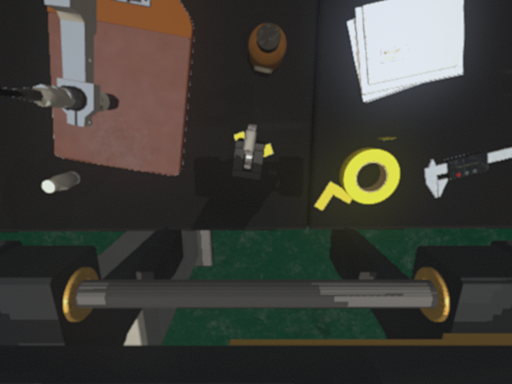

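```bash
python3 -c "
import cv2
im=cv2.imread('pics/w1.png');x,y,w,h=200,80,120,100
cv2.imwrite('pics/w1c.png',cv2.resize(im[y:y+h,x:x+w],None,fx=6,fy=6,interpolation=cv2.INTER_CUBIC))"
```

```text
(no output)
```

View pics/w1c.png

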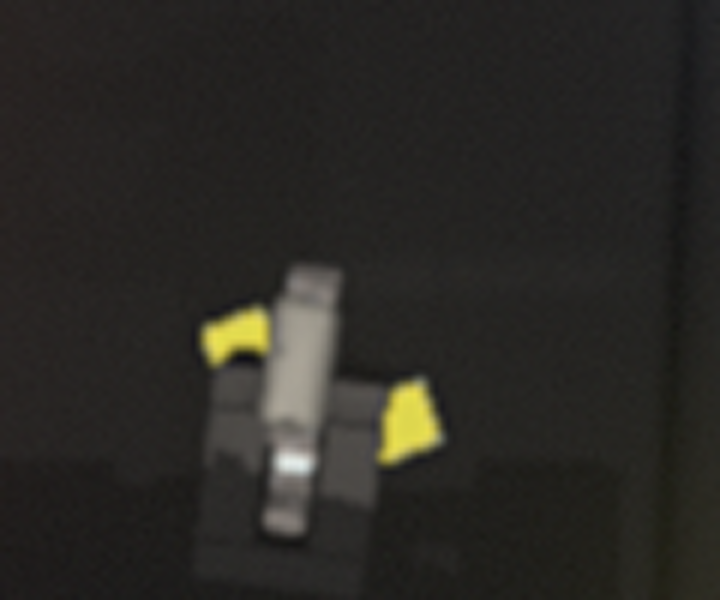

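Run:
```python
from h import *
g=lambda x,y:np.array([(x+.5)/6-.5+200,(y+.5)/6-.5+80])
P=[wray('w1',g(*p),170) for p in [(280,297),(338,307),(318,432),(262,425)]]
for p in P: print(p)
c=np.mean(P,0); d=(P[0]+P[1]-P[2]-P[3])/2; print(c,np.hypot(*d[:2]),np.arctan2(d[1],d[0]), np.hypot(*(P[0]-P[1])[:2]))
Q=[wray('w1',g(*p),56) for p in [(213,370),(385,385),(362,590),(195,578)]]
for p in Q: print(p)
print((Q[0]+Q[3]-Q[1]-Q[2])/2, (Q[0]+Q[1]-Q[2]-Q[3])/2, np.mean(Q,0))
```

```text
[ 530.135 -396.805  170.   ]
[ 528.379 -406.731  170.   ]
[ 507.047 -403.032  170.   ]
[ 508.35  -393.233  170.   ]
[ 518.478 -399.95   170.   ] 21.86319532129401 -0.16705202802363528 10.080575749426274
[ 507.521 -375.765   56.   ]
[ 503.564 -417.568   56.   ]
[ 452.473 -411.727   56.   ]
[ 455.913 -369.628   56.   ]
[ 3.698 41.951  0.   ] [51.349 -5.99   0.   ] [ 479.868 -393.672   56.   ]
```

{"method": "move_arm", "body": {
  "deltas": "0 0 0 2.4 -0.26 -1.75 0.4;0 0 0 2.4 -0.26 -1.75 0.4;0 0 0 2.4 -0.26 -1.75 0.4;0.14 0 0 0 0 0 0.4;0 -0.07 0 0 0 0 0.4;0 0 0 0 0 0 0.4"
}}

```text
t: 2.17
ee_pos: [520.1, -403.1, 232.7]
orientation: [[-0.074, -0.146, -0.987], [0.016, -0.989, 0.145], [-0.997, -0.005, 0.075]]
ft_force: [-0.3, 0.2, -0.4]
opening: 61.7
```

Run:
```python
from h import *
from cell import sensors,camera
s,c=snap('w2')
cv2.imwrite('pics/side2.png',cv2.resize(camera("side")["img"][230:350,160:300],None,fx=5,fy=5,interpolation=cv2.INTER_CUBIC))
R=np.array(s['orientation']); print(R.T@(np.array([516.2,-399.8,137.3])-s['ee_pos']))
```

```text
t 2.175 pos [ 520.137 -403.087  232.729] F [-0.309  0.156 -0.4  ] op 61.717914170842796 q [ 0.59   0.771 -0.028  1.392  0.053  1.049 -1.176]
[[-0.074 -0.146 -0.987]
 [ 0.016 -0.989  0.145]
 [-0.997 -0.005  0.075]]
[95.499 -2.231 -2.802]
```

View pics/w2.png

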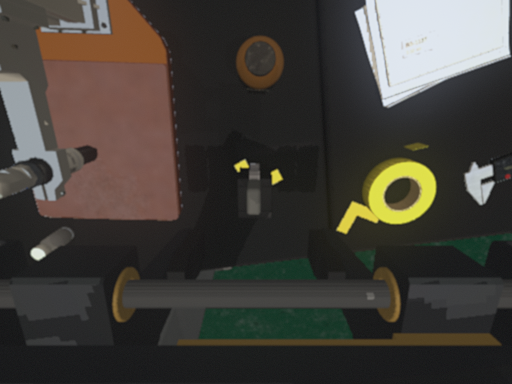

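View pics/side2.png

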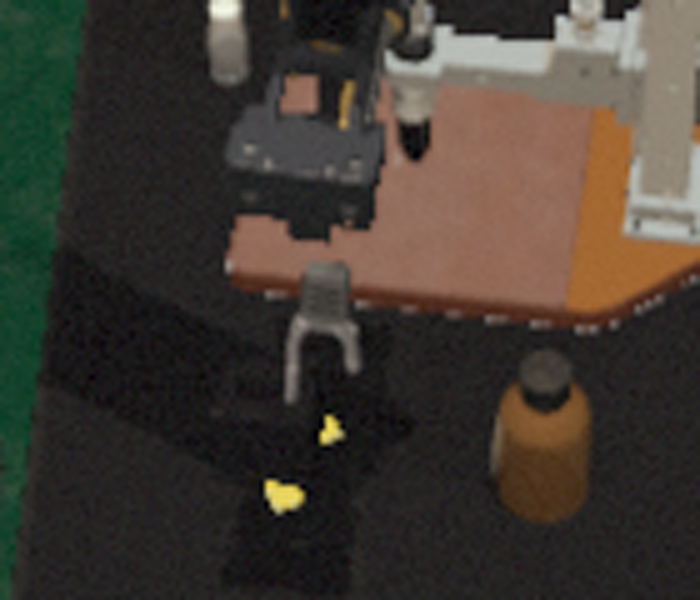

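```bash
python3 -c "
import cv2,numpy as np
im=cv2.imread('pics/w2.png');x,y,w,h=170,140,170,130
c=cv2.resize(im[y:y+h,x:x+w],None,fx=4.5,fy=4.5,interpolation=cv2.INTER_CUBIC)
cv2.imwrite('pics/w2c.png',np.clip(c*2.2,0,255).astype('uint8'))"
```

```text
(no output)
```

View pics/w2c.png

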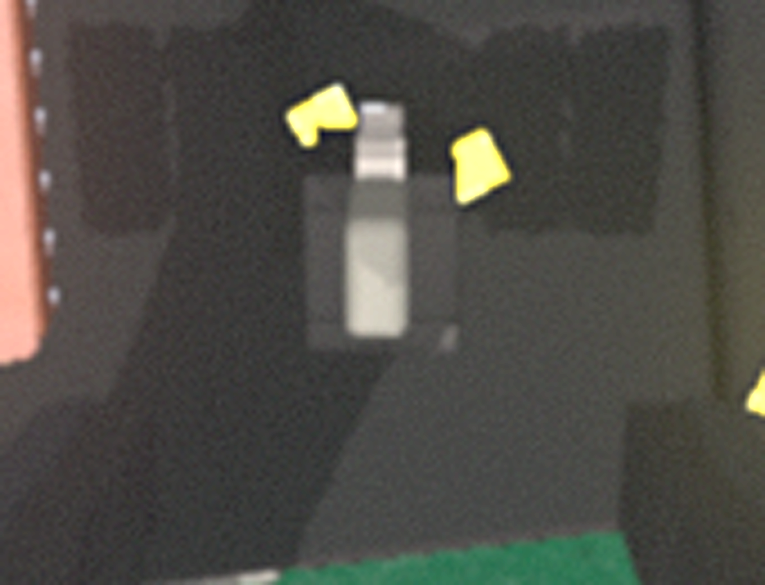

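Run:
```python
from h import *
g=lambda x,y:np.array([(x+.5)/4.5-.5+170,(y+.5)/4.5-.5+140])
for z in (165,170):
  P=[wray('w2',g(*p),z) for p in [(347,218),(408,216),(404,336),(347,338)]]
  c=np.mean(P,0); d=(P[0]+P[1]-P[2]-P[3])/2; print(c,np.hypot(*d[:2]),np.arctan2(d[1],d[0]), np.hypot(*(P[0]-P[1])[:2]))
# joint estimate of tab top from w1,w2,side(top-edge middle),top
g1=lambda x,y:np.array([(x+.5)/6-.5+200,(y+.5)/6-.5+80])
a=g1(299.5,365);b=g(376.5,277)
f=lambda P:np.r_[wproj('w1',P)[0]-a,wproj('w2',P)[0]-b]
s=least_squares(f,[518,-400,168]);print(s.x,s.fun)
```

```text
[ 519.359 -399.912  165.   ] 24.059689424029134 -0.16447086769558242 11.129884818758986
[ 521.358 -400.284  170.   ] 23.483278757960225 -0.16447086769558195 10.863240299431009
[ 517.811 -399.655  160.566] [-0.048 -0.006  0.038 -0.   ]
```

{"method": "move_arm", "body": {
  "deltas": "0.018 0 0 3.2 -0.1 -0.13 0.2;0 0 0 3.2 -0.1 -0.13 0.2;0 0 0 3.2 -0.1 -0.13 0.2;0 0 0 0 0 0 0.2"
}}

```text
t: 2.78
ee_pos: [513.6, -403.2, 137.4]
orientation: [[-0.068, -0.168, -0.983], [0.012, -0.986, 0.168], [-0.998, -0.0, 0.069]]
ft_force: [-0.2, 0.5, 0.0]
opening: 53.0
```

Run:
```python
from h import *
from cell import sensors,camera
s,c=snap('w3')
cv2.imwrite('pics/side3.png',cv2.resize(camera("side")["img"][240:340,180:290],None,fx=6,fy=6,interpolation=cv2.INTER_CUBIC))
R=np.array(s['orientation']); print(R.T@(np.array([517.1,-399.5,134.4])-s['ee_pos']))
```

```text
t 2.775 pos [ 513.644 -403.232  137.441] F [-0.217  0.543  0.016] op 52.98350715407527 q [ 0.593  0.871 -0.023  1.498  0.06   0.838 -1.203]
[[-0.068 -0.168 -0.983]
 [ 0.012 -0.986  0.168]
 [-0.998 -0.     0.069]]
[ 2.843 -4.259 -2.983]
```

View pics/side3.png

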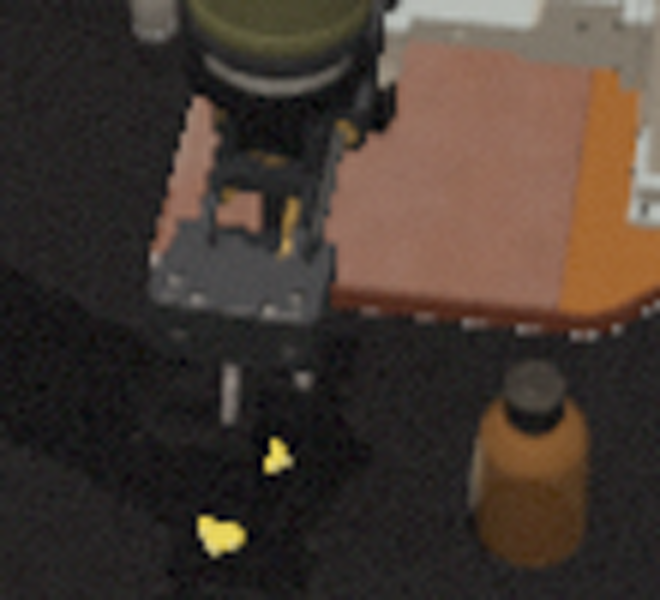

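View pics/w3.png

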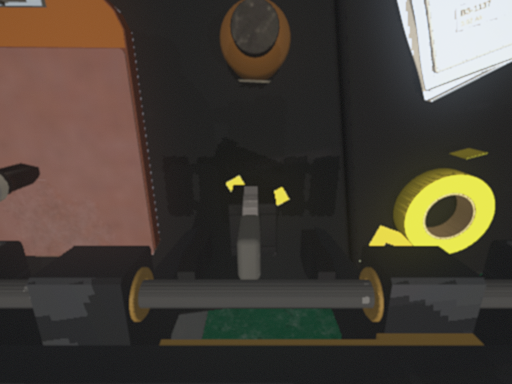

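{"method": "move_arm", "body": {
  "deltas": "0 0 0 0.25 -0.42 -0.35 0.2;0 0 0 0.05 0 -0.05 -0.3;0 0 0 0 0 0 -0.6;0 0 0 0 0 0 -0.8;0 0 0 0 0 0 -0.9;0 0 0 0 0 0 -1;0 0 0 0 0 0 -1",
  "force": 20
}}

```text
t: 3.75
ee_pos: [523.0, -402.4, 141.4]
orientation: [[-0.056, -0.168, -0.984], [0.004, -0.986, 0.168], [-0.998, 0.005, 0.056]]
ft_force: [-0.0, 1.0, 1.2]
opening: 11.8
```

{"method": "move_arm", "body": {
  "deltas": "0 0 0 -1.5 0 0.08 -1;0 0 0 -1.5 0 0.08 -1;0 0 0 -1.5 0 0.08 -1;0 0 0 -1.5 0 0.08 -1;0 0 0 -1.5 0 0.08 -1;0 0 0 0 0 0 -1"
}}

```text
t: 4.5
ee_pos: [523.7, -402.9, 223.4]
orientation: [[-0.054, -0.169, -0.984], [0.002, -0.986, 0.169], [-0.999, 0.007, 0.053]]
ft_force: [-0.8, -0.4, -0.5]
opening: 12.0
```

Run:
```python
from h import *
from cell import sensors,camera
s,c=snap('w4')
cv2.imwrite('pics/side4.png',cv2.resize(camera("side")["img"][210:330,180:300],None,fx=5,fy=5,interpolation=cv2.INTER_CUBIC))
cv2.imwrite('pics/top4.png',cv2.resize(camera("top")["img"][160:260,320:420],None,fx=6,fy=6,interpolation=cv2.INTER_CUBIC))
```

```text
t 4.5 pos [ 523.722 -402.884  223.425] F [-0.756 -0.38  -0.472] op 11.960525920188626 q [ 0.583  0.773 -0.021  1.419  0.05   0.996 -1.201]
[[-0.054 -0.169 -0.984]
 [ 0.002 -0.986  0.169]
 [-0.999  0.007  0.053]]
```

View pics/side4.png

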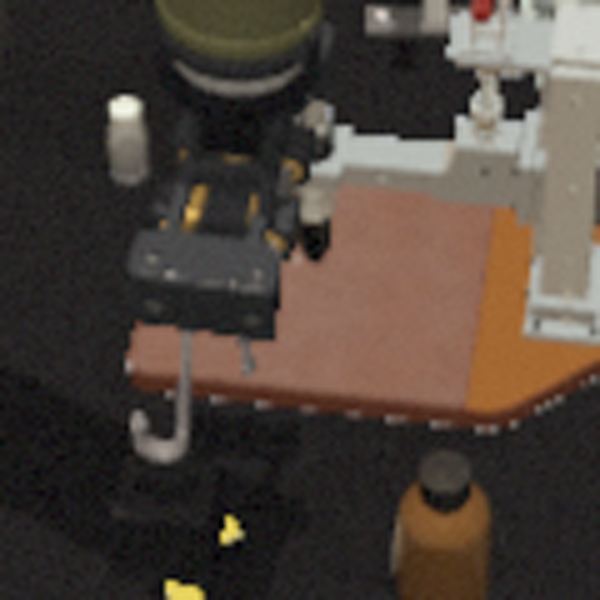

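View pics/w4.png

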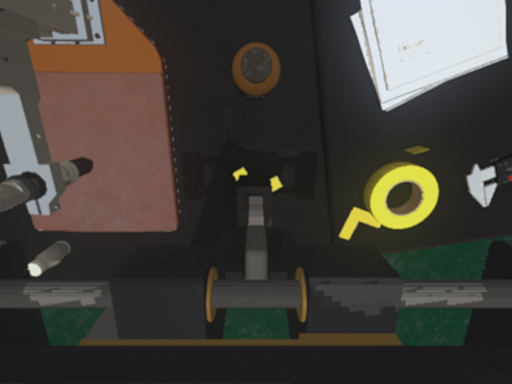

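```bash
cat > fit.py <<'E'
from h import *
from scipy.spatial.transform import Rotation as Ro
s,_=load('w4'); Rt=np.array(s['orientation']);p=np.array(s['ee_pos'])
g=lambda x,y:np.array([(x+.5)/5-.5+180,(y+.5)/5-.5+210])
H=np.array([[-27,-5,-114],[-38.5,0,-83],[15.5,-5,-28]]);px=np.array([g(163,463),g(138,411),g(249,373)])
W=np.array([[-12,0,50],[12,0,50.]]) 
# base hook in tool: hook z=-tool x ; hook y=-tool y ; hook x=-tool z
B=np.array([[0,0,-1],[0,-1,0],[-1,0,0.]])
def pose(v):
    R=Rt@B@Ro.from_rotvec([0,v[2],0]).as_matrix()
    o=p+Rt@np.array([v[0],0,v[1]]); return o,R
def f(v):
    o,R=pose(v)
    P=o+H@R.T
    r=(proj('side',P)-px).ravel()
    sh=np.array([[-15.5,0,-60],[-15.5,0,-85]]); q=proj('side',o+sh@R.T)-np.array([g(186,370),g(184,415)])
    return np.r_[r,q[:,0]]
q=least_squares(f,[20,0,0]); print(q.x,q.fun); o,R=pose(q.x); print(o); print(R)
print(wproj('w4',o+np.array([[-12,-6,50],[-12,6,50],[12,6,50],[12,-6,50],[15.5,0,-28],[-27,0,-109]])@R.T))
E
python3 fit.py
python3 -c "
import cv2,numpy as np
im=cv2.imread('pics/w4.png');x,y,w,h=190,170,140,120
c=cv2.resize(im[y:y+h,x:x+w],None,fx=5,fy=5,interpolation=cv2.INTER_CUBIC)
cv2.imwrite('pics/w4c.png',np.clip(c*2.2,0,255).astype('uint8'))"
```

```text
[25.272  6.463  0.054] [-0.838 -0.325  0.894  0.562 -0.342 -0.25   0.206  0.082]
[ 515.999 -401.736  198.535]
[[ 0.98   0.169  0.107]
 [-0.168  0.986 -0.011]
 [-0.107 -0.007  0.994]]
[[268.164 291.037]
 [245.347 291.017]
 [244.957 248.725]
 [268.705 248.746]
 [256.537 202.29 ]
 [256.34  220.459]]
```

View pics/w4c.png

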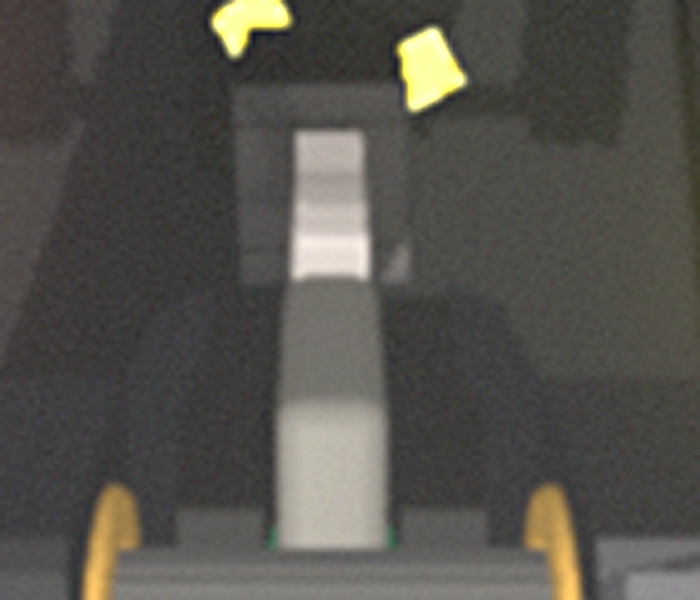

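```bash
cat >> fit.py <<'E'
HW=np.array([[12,0,50],[12,0,10],[18,0,-28.]]);rows=np.array([250.3,225,196])
def f2(v):
    o,R=pose(v); return np.r_[f(v), (wproj('w4',o+HW@R.T)[:,1]-rows)*.5]
q=least_squares(f2,[20,0,0]); print(q.x,q.fun); o,R=pose(q.x); print(o,np.arcsin(R[0,2])); print(R)
E
python3 fit.py
```

```text
[25.272  6.463  0.054] [-0.838 -0.325  0.894  0.562 -0.342 -0.25   0.206  0.082]
[ 515.999 -401.736  198.535]
[[ 0.98   0.169  0.107]
 [-0.168  0.986 -0.011]
 [-0.107 -0.007  0.994]]
[[268.164 291.037]
 [245.347 291.017]
 [244.957 248.725]
 [268.705 248.746]
 [256.537 202.29 ]
 [256.34  220.459]]
[25.198  6.719  0.044] [-0.513 -0.217  1.105  0.68  -0.326 -0.303  0.336  0.303  0.    -0.911
  1.622]
[ 515.752 -401.693  198.623] 0.09680689505772128
[[ 0.981  0.169  0.097]
 [-0.169  0.986 -0.01 ]
 [-0.097 -0.007  0.995]]
```

```bash
python3 - <<'E'
from h import *
for n,a,b in [("ring/tip",(240,240),t2(245,325)),("headtop",(296,217),t2(310,50)),("vialtop",(205.5,233),t2(66,520))]:
    print(n,*tri(np.array(a),b))
E
python3 -c "
import cv2
im=cv2.imread('pics/side0.png');x,y,w,h=200,180,130,110
cv2.imwrite('pics/s3.png',cv2.resize(im[y:y+h,x:x+w],None,fx=5.5,fy=5.5,interpolation=cv2.INTER_CUBIC))"
```

```text
ring/tip [ 560.728 -201.444  125.267] [ 1.211 -0.352  0.221  1.502]
headtop [ 717.32  -226.267  233.229] [ 0.512 -0.179  0.059  0.661]
vialtop [444.598 -91.093  51.185] [-0.149  0.039 -0.031 -0.172]
```

View pics/s3.png

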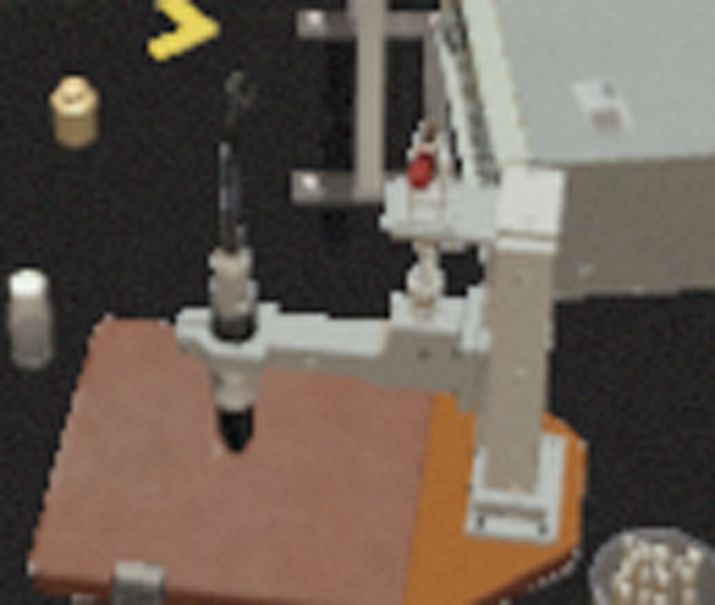

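Run:
```python
from h import *
g=lambda x,y:np.array([(x+.5)/5.5-.5+200,(y+.5)/5.5-.5+180])
print(tri(g(238,85),t2(150,272)), tri(g(230,250),t2(262,300)))
```

```text
(array([ 570.462, -129.264,  237.911]), array([ 0.581, -0.178,  0.091,  0.686])) (array([ 565.209, -204.214,  187.696]), array([ 0.94 , -0.278,  0.165,  1.159]))
```

{"method": "move_arm", "body": {
  "deltas": "0 0 0 -4 0 1 -1;0 0.097 0 -4 0 1 -1;-0.11 0 0 -4 0 1 -1;0 0 0 -3 0 1 -1;0 0 0 0 0 0 -1"
}}

```text
t: 5.28
ee_pos: [482.3, -394.5, 369.9]
orientation: [[0.032, -0.055, -0.998], [-0.006, -0.998, 0.055], [-0.999, 0.004, -0.032]]
ft_force: [-0.0, -0.2, -0.8]
opening: 12.0
```

{"method": "move_arm", "body": {
  "deltas": "0 0.01 0 -0.3 -5.6 0.3 -1;0 0 0 -0.3 -5.6 0.3 -1;0 0 0 0 -5.6 0.3 -1;0 0 0 0 -5.6 0.3 -1;0 0 0 0 -5.6 0.3 -1;0 0 0 0 -5.6 0.3 -1;0 0 0 0 -5.6 0.3 -1;0 0 0 0 -5.6 0.3 -1;0 0 0 0 -5.6 0.3 -1;0 0 0 0 0 0 -1"
}}

```text
t: 6.52
ee_pos: [478.2, 129.8, 354.8]
orientation: [[0.013, -0.051, -0.999], [-0.001, -0.999, 0.051], [-1.0, -0.0, -0.013]]
ft_force: [-0.4, -0.4, -0.8]
opening: 11.6
```

{"method": "move_arm", "body": {
  "deltas": "0 0.025 0 0.2 0.34 -3.7 -1;0 0 0 0.2 0.34 -3.7 -1;0 0 0 0.2 0.34 -3.7 -1;0 0 0 0 0 0 -1;0 0 0 0 0 0 -1"
}}

```text
t: 7.15
ee_pos: [587.8, 111.2, 342.4]
orientation: [[0.023, -0.049, -0.999], [-0.008, -0.999, 0.049], [-1.0, 0.007, -0.023]]
ft_force: [0.6, 0.0, -0.5]
opening: 11.5
```

Run:
```python
from h import *
from cell import sensors,camera
s,c=snap('w5')
im=camera("side")["img"]; cv2.imwrite('pics/side5f.png',im)
cv2.imwrite('pics/side5.png',cv2.resize(im[60:200,190:330],None,fx=5,fy=5,interpolation=cv2.INTER_CUBIC))
```

```text
t 7.15 pos [587.825 111.203 342.425] F [ 0.582  0.045 -0.481] op 11.520967051473498 q [-0.177  0.536 -0.162  1.528  0.11   1.067 -1.988]
[[ 0.023 -0.049 -0.999]
 [-0.008 -0.999  0.049]
 [-1.     0.007 -0.023]]
```

View pics/side5.png

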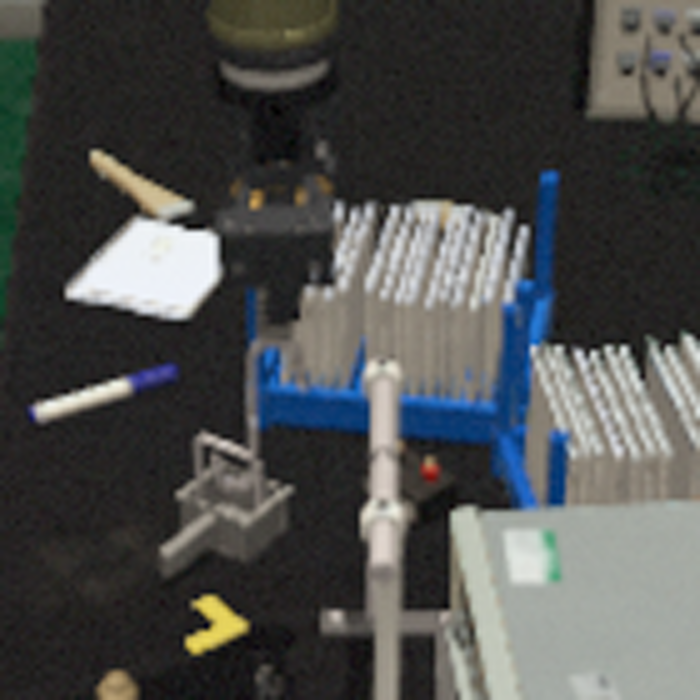

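View pics/w5.png

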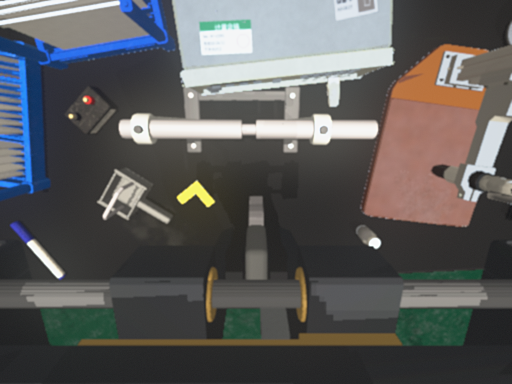

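```bash
python3 -c "
import cv2,numpy as np
im=cv2.imread('pics/w5.png');x,y,w,h=110,90,280,70
c=cv2.resize(im[y:y+h,x:x+w],None,fx=2.8,fy=2.8,interpolation=cv2.INTER_CUBIC)
cv2.imwrite('pics/w5c.png',c)
x,y,w,h=210,95,90,140
cv2.imwrite('pics/w5d.png',cv2.resize(im[y:y+h,x:x+w],None,fx=4.2,fy=4.2,interpolation=cv2.INTER_CUBIC))
"
```

```text
(no output)
```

View pics/w5c.png

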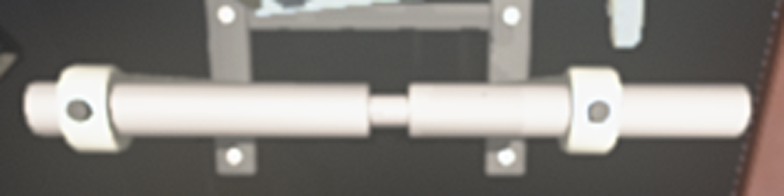

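View pics/w5d.png

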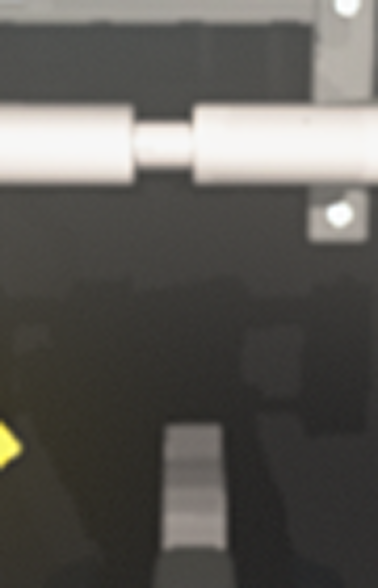

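Run:
```python
from h import *
for z in (220,):
  print("groove",wray('w5',[248.7,129.1],z))
  print("L",wray('w5',[(90.)/2.8+110,108.5/2.8+90],z),"R",wray('w5',[594/2.8+110,109.5/2.8+90],z))
  print("edges",wray('w5',[134/4.2+210-.5,129],z),wray('w5',[193/4.2+210-.5,129],z))
s,_=load('w5');Rt=np.array(s['orientation']);p=np.array(s['ee_pos'])
from scipy.spatial.transform import Rotation as Ro
B=np.array([[0,0,-1],[0,-1,0],[-1,0,0.]])
for v in ([25.2,6.7,.044],):
    o=p+Rt@np.array([v[0],0,v[1]]);R=Rt@B@Ro.from_rotvec([0,v[2],0]).as_matrix();print(o);print(R)
    print(wproj('w5',o+np.array([[18,0,-28],[12,0,50],[12,0,10]])@R.T))
# side check
    print((proj('side',o+np.array([[-27,-5,-114],[-38.5,0,-83],[-15.5,0,0]])@R.T)-[190,60])*5)
```

```text
groove [651.084 114.907 220.   ]
L [656.479 218.586 220.   ] R [647.571  43.115 220.   ]
edges [651.526 122.019 220.   ] [650.857 108.311 220.   ]
[581.709 111.337 317.077]
[[ 0.999  0.049  0.021]
 [-0.05   0.999  0.006]
 [-0.021 -0.007  1.   ]]
[[256.583 199.394]
 [256.879 250.444]
 [256.688 223.325]]
[[234.852 492.004]
 [217.7   448.83 ]
 [252.358 341.761]]
```

{"method": "move_arm", "body": {
  "deltas": "0 0.04 0 0 -0.2 -2.2 -1;0 0 0 0.8 -0.2 -2.2 -1;0 0 0 0.9 -0.2 -2.2 -1;0 0 0 0.9 -0.1 -0.2 -1;0 0 0 0 0 0 -1"
}}

```text
t: 7.88
ee_pos: [660.8, 116.2, 321.4]
orientation: [[0.072, -0.046, -0.996], [-0.009, -0.999, 0.046], [-0.997, 0.006, -0.073]]
ft_force: [-0.3, 0.2, -0.8]
opening: 12.2
```

```bash
cat > hk.py <<'E'
from h import *
from scipy.spatial.transform import Rotation as Ro
B=np.array([[0,0,-1],[0,-1,0],[-1,0,0.]])
V=[25.2,6.0,.044]
def hook(s,v=V):
    Rt=np.array(s['orientation']);p=np.array(s['ee_pos'])
    return p+Rt@np.array([v[0],0,v[1]]),Rt@B@Ro.from_rotvec([0,v[2],0]).as_matrix()
E
python3 - <<'E'
from hk import *
from cell import sensors,camera
s,c=snap('w6')
o,R=hook(s); print(o); print(R)
im=camera("side")["img"]; cv2.imwrite('pics/side6f.png',im)
cv2.imwrite('pics/side6.png',cv2.resize(im[70:190,220:320],None,fx=5.5,fy=5.5,interpolation=cv2.INTER_CUBIC))
cv2.imwrite('pics/w6c.png',cv2.resize(c["img"][160:300,170:340],None,fx=4,fy=4,interpolation=cv2.INTER_CUBIC))
E
```

```text
t 7.875 pos [660.786 116.241 321.379] F [-0.298  0.169 -0.826] op 12.208632876428897 q [-0.179  0.643 -0.147  1.381  0.135  1.06  -1.974]
[[ 0.072 -0.046 -0.996]
 [-0.009 -0.999  0.046]
 [-0.997  0.006 -0.073]]
[656.633 116.281 295.81 ]
[[ 0.999  0.046 -0.029]
 [-0.046  0.999  0.007]
 [ 0.029 -0.006  1.   ]]
```

View pics/side6.png

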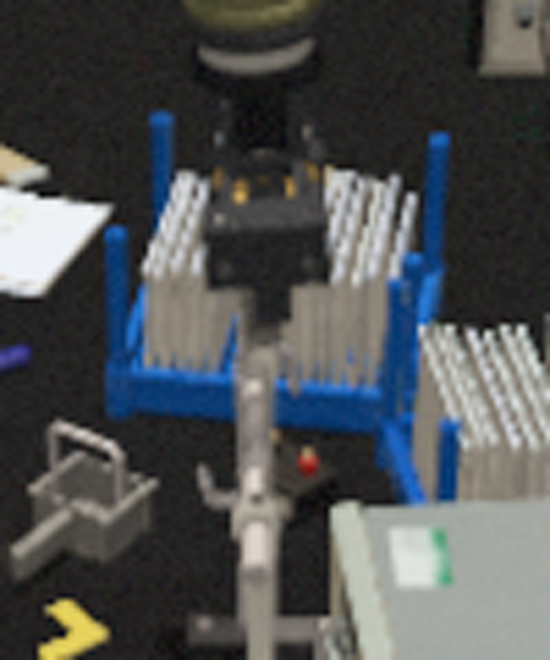

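View pics/w6c.png

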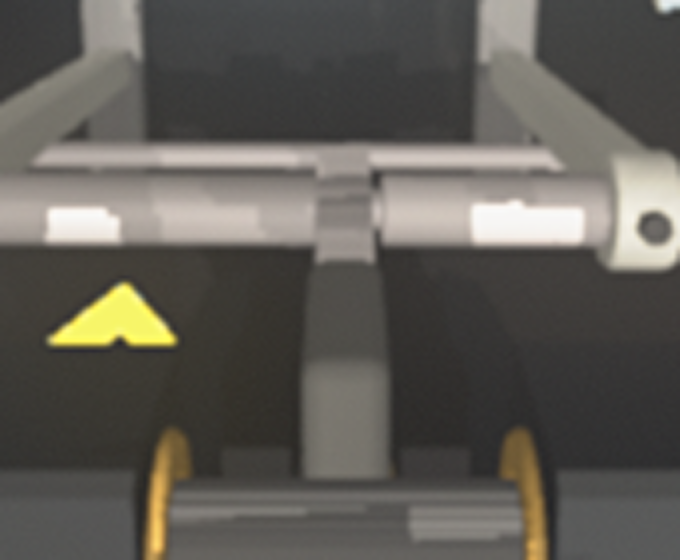

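Run:
```python
from hk import *
print(wray('w6',[258.3,211.9],220), wray('w6',[265.2,212],220))
s,_=load('w6');o,R=hook(s)
print(wproj('w6',o+np.array([[18,0,-28],[12,0,50],[12,0,10]])@R.T), "obs lip row", 150/4+160,"tab top",360/4+160,"junction",262/4+160)
```

```text
[650.821 114.304 220.   ] [650.402 107.585 220.   ]
[[256.598 198.594]
 [256.895 249.276]
 [256.704 222.388]] obs lip row 197.5 tab top 250.0 junction 225.5
```

{"method": "move_arm", "body": {
  "deltas": "0 0 0 1 0.1 0.4 -1;0 0 0 1 0.1 0.4 -1;0 0 0 1 0 0 -1;0 0 0 0 0 0 -1;0 0 0 0 0 0 -1"
}}

```text
t: 8.6
ee_pos: [653.6, 114.1, 290.6]
orientation: [[0.074, -0.046, -0.996], [-0.009, -0.999, 0.046], [-0.997, 0.006, -0.074]]
ft_force: [-0.4, 0.3, -0.8]
opening: 12.1
```

Run:
```python
from hk import *
from cell import sensors,camera
s,c=snap('w7')
o,R=hook(s); print(o); print(R)
Rt=np.array(s['orientation']); print("need", Rt.T@(np.array([650.9,114.4,o[2]])-o))
im=camera("side")["img"]
cv2.imwrite('pics/side7.png',cv2.resize(im[70:190,220:320],None,fx=5.5,fy=5.5,interpolation=cv2.INTER_CUBIC))
cv2.imwrite('pics/w7c.png',cv2.resize(c["img"][160:300,170:340],None,fx=4,fy=4,interpolation=cv2.INTER_CUBIC))
```

```text
t 8.6 pos [653.618 114.06  290.569] F [-0.428  0.285 -0.79 ] op 12.058734135830656 q [-0.178  0.657 -0.146  1.453  0.144  0.973 -1.984]
[[ 0.074 -0.046 -0.996]
 [-0.009 -0.999  0.046]
 [-0.997  0.006 -0.074]]
[649.507 114.104 264.992]
[[ 0.998  0.046 -0.03 ]
 [-0.046  0.999  0.007]
 [ 0.03  -0.006  1.   ]]
need [ 0.1   -0.36  -1.375]
```

View pics/side7.png

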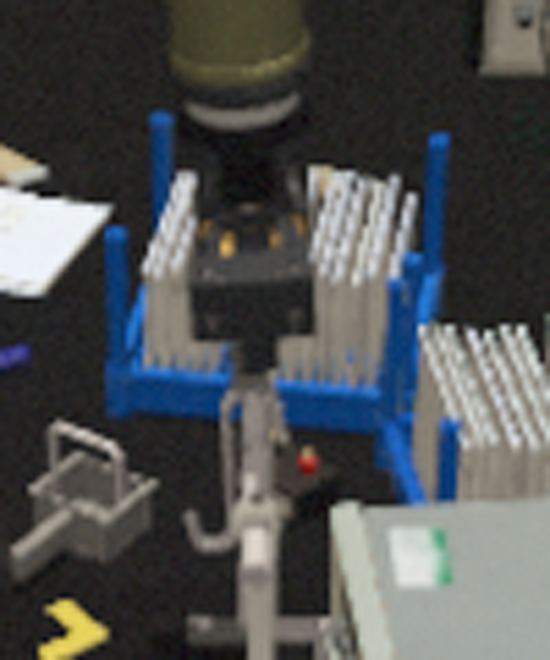

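View pics/w7c.png

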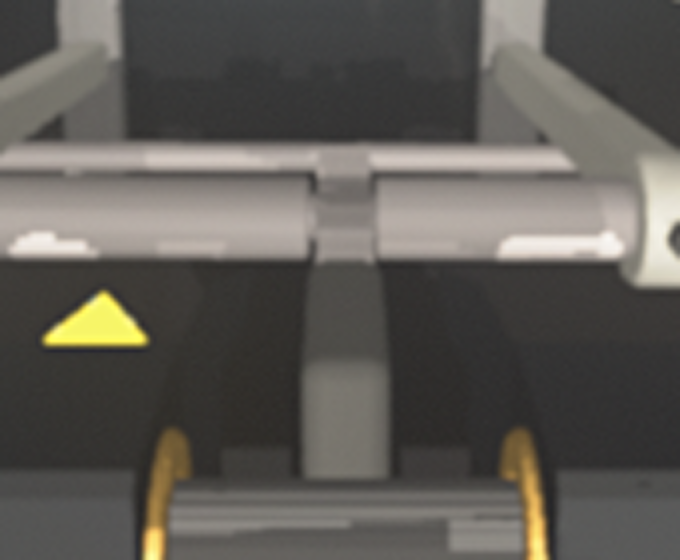

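{"method": "move_arm", "body": {
  "deltas": "0 0 0 0.7 0 -0.08 -1;0 0 0 0.7 0 0.05 -1;0 0 0 0.7 0 0.05 -1;0 0 0 0 0 0 -1;0 0 0 0 0 0 -1"
}}

```text
t: 9.32
ee_pos: [655.3, 113.9, 268.2]
orientation: [[0.074, -0.046, -0.996], [-0.009, -0.999, 0.046], [-0.997, 0.006, -0.075]]
ft_force: [-0.0, -0.7, -0.1]
opening: 12.0
```

```bash
cat > st.py <<'E'
from hk import *
from cell import sensors
s=sensors.sense(); o,R=hook(s); Rt=np.array(s['orientation'])
print("t",s['t'],"hook",o,"pitch",R[0,2],"F",s['ft_force'],"T",s['wrist_torque'],"op",s['opening'],"j7",s['joints'][6])
print("need", Rt.T@(np.array([650.9,114.4,220])-o)/10)
E
python3 st.py
```

```text
t 9.325 hook [651.202 113.971 242.611] pitch -0.030459494074221553 F [-0.011 -0.717 -0.091] T [ 0.012  0.104 -0.035] op 11.98370846632594 j7 -1.9901982141080472
need [ 2.252 -0.054  0.201]
```

{"method": "move_arm", "body": {
  "deltas": "0 0 0 0.5 -0.04 0.05 -1;0 0 0 0.5 0 0.04 -1;0 0 0 0 0 0 -1;0 0 0 0 0 0 -1"
}}

```text
t: 9.82
ee_pos: [655.3, 114.4, 257.8]
orientation: [[0.075, -0.046, -0.996], [-0.009, -0.999, 0.046], [-0.997, 0.005, -0.075]]
ft_force: [-0.6, -0.3, -1.5]
opening: 11.8
```

```bash
python3 st.py
python3 - <<'E'
from hk import *
from cell import sensors,camera
s,c=snap('w8')
im=camera("side")["img"]
cv2.imwrite('pics/side8.png',cv2.resize(im[100:190,230:300],None,fx=8,fy=8,interpolation=cv2.INTER_CUBIC)[:600])
cv2.imwrite('pics/w8c.png',cv2.resize(c["img"][160:300,170:340],None,fx=4,fy=4,interpolation=cv2.INTER_CUBIC))
E
```

```text
t 9.825 hook [651.221 114.438 232.178] pitch -0.031027667020636498 F [-0.56  -0.298 -1.476] T [ 0.031  0.054 -0.03 ] op 11.789411018455656 j7 -1.9941942645357804
need [ 1.212 -0.001  0.123]
t 9.825 pos [655.31  114.386 257.758] F [-0.56  -0.298 -1.476] op 11.789411018455656 q [-0.179  0.691 -0.142  1.491  0.153  0.9   -1.994]
[[ 0.075 -0.046 -0.996]
 [-0.009 -0.999  0.046]
 [-0.997  0.005 -0.075]]
```

View pics/side8.png

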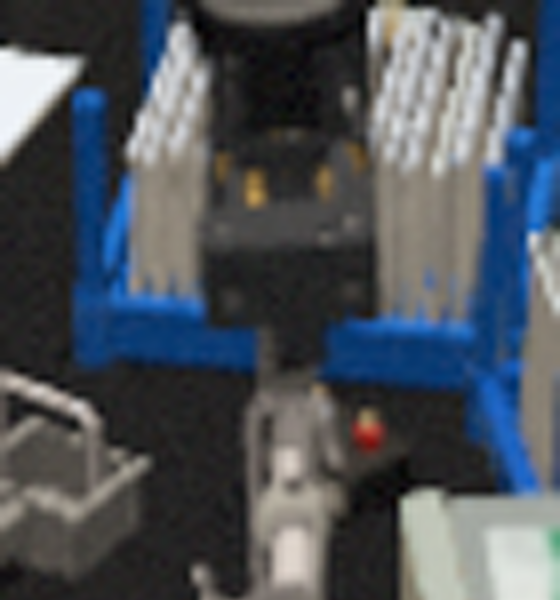

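View pics/w8c.png

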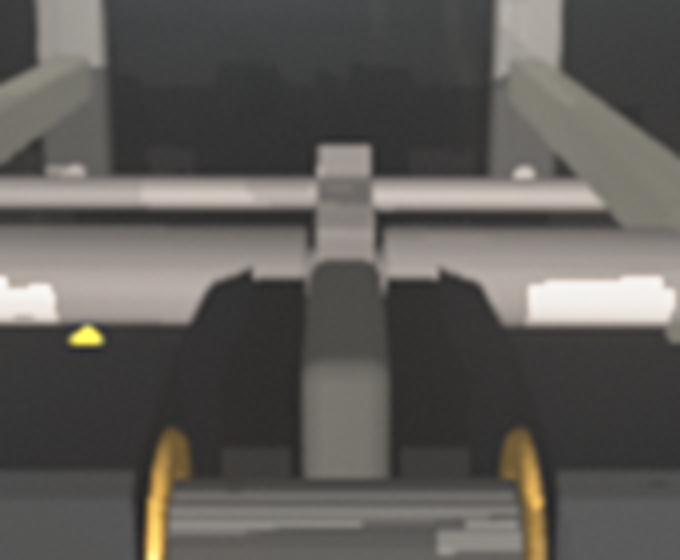

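{"method": "move_arm", "body": {
  "deltas": "0 0 0 0.3 0 0.02 -1;0 0 0 0.3 0 0.02 -1;0 0 0 0 0 0 -1"
}}

```text
t: 10.3
ee_pos: [655.4, 114.3, 251.5]
orientation: [[0.075, -0.046, -0.996], [-0.009, -0.999, 0.046], [-0.997, 0.005, -0.075]]
ft_force: [-0.3, -0.7, -1.2]
opening: 11.8
```

```bash
python3 st.py
```

```text
t 10.3 hook [651.306 114.347 225.918] pitch -0.03125154375986968 F [-0.323 -0.673 -1.201] T [-0.007  0.066  0.022] op 11.79441225822258 j7 -1.9961818041389958
need [ 0.587 -0.007  0.085]
```

{"method": "move_arm", "body": {
  "deltas": "0 0 0 0.2 0 0.02 -1;0 0 0 0 0 0 -1"
}}

```text
t: 10.55
ee_pos: [655.9, 114.4, 250.4]
orientation: [[0.077, -0.046, -0.996], [-0.009, -0.999, 0.046], [-0.997, 0.005, -0.077]]
ft_force: [0.1, -0.4, -0.4]
opening: 11.6
```

```bash
python3 st.py
```

```text
t 10.55 hook [651.836 114.479 224.809] pitch -0.03293399110161211 F [ 0.074 -0.428 -0.411] T [ 0.004  0.11  -0.036] op 11.636569237601698 j7 -1.9968396158766029
need [0.472 0.01  0.13 ]
```

{"method": "move_arm", "body": {
  "deltas": "0 0 0 0.25 0 0.05 -1;0 0 0 0.1 0 0 -1"
}}

```text
t: 10.8
ee_pos: [656.3, 114.5, 250.2]
orientation: [[0.08, -0.047, -0.996], [-0.008, -0.999, 0.046], [-0.997, 0.004, -0.08]]
ft_force: [-2.9, -0.9, 4.2]
opening: 11.8
```

```bash
python3 st.py
```

```text
t 10.8 hook [652.361 114.579 224.576] pitch -0.036130569332890404 F [-2.93  -0.888  4.198] T [-0.076  0.767 -0.067] op 11.8045719462696 j7 -1.9981490779049673
need [0.445 0.023 0.181]
```

Run:
```python
from hk import *
from cell import sensors,camera
s,c=snap('w9')
cv2.imwrite('pics/w9c.png',cv2.resize(c["img"][160:300,170:340],None,fx=4.5,fy=4.5,interpolation=cv2.INTER_CUBIC)[:600])
```

```text
t 10.8 pos [656.319 114.504 250.176] F [-2.93  -0.888  4.198] op 11.8045719462696 q [-0.18   0.698 -0.14   1.503  0.157  0.877 -1.998]
[[ 0.08  -0.047 -0.996]
 [-0.008 -0.999  0.046]
 [-0.997  0.004 -0.08 ]]
```

View pics/w9c.png

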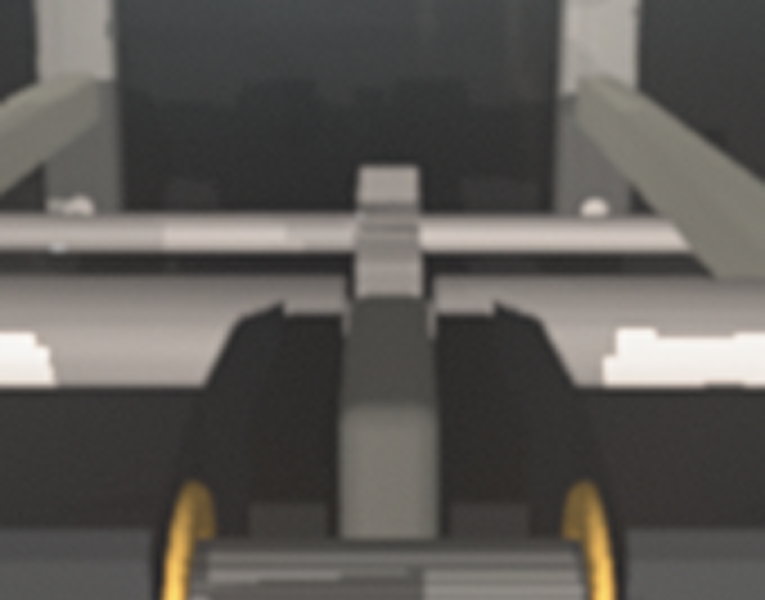

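{"method": "move_arm", "body": {
  "deltas": "0 -0.015 0 0 0 0.12 -1;0 0 0 0 0 0 -1"
}}

```text
t: 11.1
ee_pos: [655.5, 114.5, 250.4]
orientation: [[0.066, -0.047, -0.997], [-0.007, -0.999, 0.047], [-0.998, 0.004, -0.066]]
ft_force: [0.4, -0.0, 0.8]
opening: 11.7
```

```bash
python3 st.py
```

```text
t 11.1 hook [651.211 114.647 224.872] pitch -0.021834677328898003 F [ 0.379 -0.041  0.803] T [-0.036  0.091  0.022] op 11.656445595381989 j7 -1.9924815448687594
need [0.484 0.024 0.062]
```

{"method": "move_arm", "body": {
  "deltas": "0 0 0 0.25 0 0.03 -1;0 0 0 0.15 0 0 -1"
}}

```text
t: 11.35
ee_pos: [656.5, 114.7, 250.0]
orientation: [[0.069, -0.048, -0.996], [-0.007, -0.999, 0.047], [-0.998, 0.003, -0.07]]
ft_force: [-4.3, -0.2, 9.7]
opening: 12.0
```

```bash
python3 st.py
```

```text
t 11.35 hook [652.245 114.785 224.452] pitch -0.025549316688621523 F [-4.337 -0.247  9.734] T [-0.164  0.808 -0.018] op 11.983826569247283 j7 -1.9937577802258177
need [0.435 0.043 0.163]
```

{"method": "move_arm", "body": {
  "deltas": "0 0 0 0 0 0.05 -1;0 0 0 0.1 0.3 0.05 -1;0 0 0 0.1 0 0 -1"
}}

```text
t: 11.72
ee_pos: [656.5, 114.0, 250.0]
orientation: [[0.073, -0.046, -0.996], [-0.003, -0.999, 0.046], [-0.997, -0.001, -0.074]]
ft_force: [-2.5, -3.5, 10.5]
opening: 11.5
```

```bash
python3 st.py
```

```text
t 11.725 hook [652.393 114.23  224.426] pitch -0.02958531290959538 F [-2.519 -3.477 10.54 ] T [-0.478  0.752  0.01 ] op 11.479571872891292 j7 -1.99053249711706
need [ 0.43  -0.01   0.182]
```

{"method": "move_arm", "body": {
  "deltas": "0 0 0 0.15 -0.3 0 -1;0 0 0 0.15 -0.3 0 -1"
}}

```text
t: 11.98
ee_pos: [657.0, 114.5, 249.9]
orientation: [[0.074, -0.05, -0.996], [-0.01, -0.999, 0.049], [-0.997, 0.007, -0.074]]
ft_force: [-4.2, -4.2, 12.2]
opening: 12.1
```

```bash
python3 st.py
```

```text
t 11.975 hook [652.931 114.497 224.283] pitch -0.030029947923024422 F [-4.161 -4.182 12.221] T [-1.135  1.074 -0.04 ] op 12.06923541410359 j7 -1.9993017119609156
need [0.412 0.017 0.234]
```

{"method": "move_arm", "body": {
  "deltas": "0 0 0 -0.2 0 0.1 -1;0 0 0 0 0 0 -1"
}}

```text
t: 12.22
ee_pos: [655.5, 113.7, 251.0]
orientation: [[0.073, -0.05, -0.996], [-0.011, -0.999, 0.05], [-0.997, 0.008, -0.073]]
ft_force: [-0.1, 0.3, -0.6]
opening: 12.2
```

```bash
python3 st.py
```

```text
t 12.225 hook [651.322 113.743 225.431] pitch -0.02884648528022578 F [-0.062  0.252 -0.602] T [ 0.037  0.086 -0.041] op 12.174366256888161 j7 -1.9995501993761478
need [ 0.538 -0.068  0.085]
```

{"method": "move_arm", "body": {
  "deltas": "0 0 0 0 -0.3 0 -1;0 0 0 0 -0.2 0 -1;0 0 0 0 0 0 -1"
}}

```text
t: 12.6
ee_pos: [655.8, 116.6, 250.4]
orientation: [[0.072, -0.052, -0.996], [-0.015, -0.999, 0.051], [-0.997, 0.011, -0.072]]
ft_force: [0.1, -1.6, 2.6]
opening: 11.9
```

```bash
python3 st.py
```

```text
t 12.6 hook [651.604 116.571 224.855] pitch -0.027818771847731516 F [ 0.141 -1.572  2.601] T [-0.233  0.234 -0.041] op 11.878178160321553 j7 -2.006730081056744
need [0.482 0.215 0.094]
```

{"method": "move_arm", "body": {
  "deltas": "0 0 0 -0.15 0 0.05 -1;0 0 0 0 -0.4 0 -1;0 0 0 0 -0.4 0 -1;0 0 0 0 0 0 -1"
}}

```text
t: 13.1
ee_pos: [655.0, 116.9, 251.3]
orientation: [[0.069, -0.057, -0.996], [-0.027, -0.998, 0.055], [-0.997, 0.023, -0.07]]
ft_force: [0.8, 0.6, -0.1]
opening: 11.7
```

```bash
python3 st.py;  python3 - <<'E'
from hk import *
from cell import sensors,camera
s,c=snap('w10')
cv2.imwrite('pics/w10c.png',cv2.resize(c["img"][160:300,170:340],None,fx=4.5,fy=4.5,interpolation=cv2.INTER_CUBIC)[:600])
E
```

```text
t 13.1 hook [650.787 116.549 225.785] pitch -0.02471033884002599 F [ 0.765  0.594 -0.078] T [ 0.076  0.056 -0.03 ] op 11.694305759020141 j7 -2.0185533421041497
need [0.583 0.201 0.017]
t 13.1 pos [655.035 116.885 251.337] F [ 0.765  0.594 -0.078] op 11.694305759020141 q [-0.2    0.702 -0.127  1.489  0.162  0.903 -2.019]
[[ 0.069 -0.057 -0.996]
 [-0.027 -0.998  0.055]
 [-0.997  0.023 -0.07 ]]
```

View pics/w10c.png

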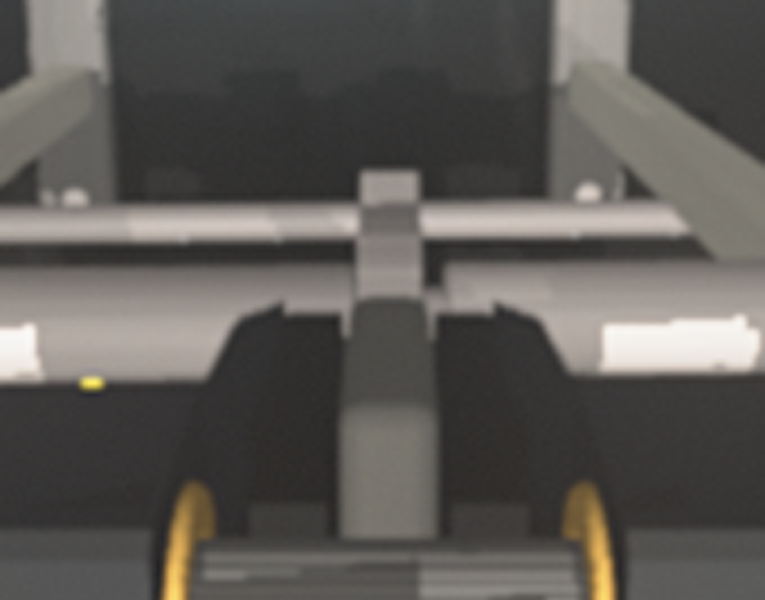

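{"method": "move_arm", "body": {
  "deltas": "-0.006 0 -0.022 0 0.2 0 -1;0 0 0 0.1 0 0 -1;0 0 0 0 0 0 -1"
}}

```text
t: 13.52
ee_pos: [655.4, 116.4, 250.5]
orientation: [[0.071, -0.048, -0.996], [-0.0, -0.999, 0.048], [-0.997, -0.003, -0.071]]
ft_force: [0.3, -1.6, 1.0]
opening: 11.5
```

```bash
python3 st.py
```

```text
t 13.525 hook [651.214 116.708 224.929] pitch -0.027199474634277746 F [ 0.304 -1.613  0.994] T [-0.488  0.073  0.01 ] op 11.533881081519194 j7 -1.9933129273551813
need [0.489 0.234 0.055]
```

{"method": "move_arm", "body": {
  "deltas": "0 0 0 0 0.22 0.03 -1;0 0 0 0.1 0 0 -1"
}}

```text
t: 13.78
ee_pos: [655.5, 115.9, 250.4]
orientation: [[0.073, -0.047, -0.996], [0.002, -0.999, 0.047], [-0.997, -0.006, -0.073]]
ft_force: [-1.1, -3.2, 7.0]
opening: 11.8
```

```bash
python3 st.py
```

```text
t 13.775 hook [651.389 116.236 224.792] pitch -0.028980233552912432 F [-1.101 -3.183  6.971] T [-0.494  0.374 -0.049] op 11.750402041512848 j7 -1.9903612832699507
need [0.474 0.188 0.075]
```

{"method": "move_arm", "body": {
  "deltas": "0 0 0 -0.08 0.2 0 -1;0 0 0 0 0.05 0 -1;0 0 0 0.05 0 0 -1"
}}

```text
t: 14.15
ee_pos: [654.9, 114.4, 250.6]
orientation: [[0.072, -0.046, -0.996], [0.003, -0.999, 0.046], [-0.997, -0.007, -0.072]]
ft_force: [-1.1, -0.9, 5.4]
opening: 11.6
```

```bash
python3 st.py
```

```text
t 14.15 hook [650.786 114.778 224.994] pitch -0.028272748240391273 F [-1.067 -0.854  5.413] T [-0.255  0.291  0.007] op 11.605150733968172 j7 -1.9865286834871696
need [0.499 0.041 0.023]
```

{"method": "move_arm", "body": {
  "deltas": "0 0 0 0 0 0 -0.7;0 0 0 0 0 0 -0.65;0 0 0 0 0 0 -0.5;0 0 0 0 0 0 -0.4;0 0 0 0 0 0 -0.4",
  "force": 5
}}

```text
t: 14.78
ee_pos: [654.4, 115.2, 249.7]
orientation: [[0.071, -0.045, -0.996], [0.004, -0.999, 0.045], [-0.997, -0.007, -0.07]]
ft_force: [0.2, 0.1, 0.5]
opening: 26.5
```

```bash
python3 st.py;  python3 - <<'E'
from hk import *
from cell import sensors,camera
s,c=snap('w11')
cv2.imwrite('pics/w11c.png',cv2.resize(c["img"][160:300,170:340],None,fx=4.5,fy=4.5,interpolation=cv2.INTER_CUBIC)[:600])
im=camera("side")["img"]
cv2.imwrite('pics/side11.png',cv2.resize(im[100:190,230:300],None,fx=8,fy=8,interpolation=cv2.INTER_CUBIC)[100:700])
E
```

```text
t 14.775 hook [650.225 115.58  224.179] pitch -0.026827696045388004 F [0.212 0.079 0.457] T [0.087 0.049 0.024] op 26.466692995382385 j7 -1.9864979293455711
need [ 0.421  0.118 -0.043]
t 14.775 pos [654.422 115.203 249.739] F [0.212 0.079 0.457] op 26.466692995382385 q [-0.169  0.699 -0.151  1.501  0.146  0.883 -1.986]
[[ 0.071 -0.045 -0.996]
 [ 0.004 -0.999  0.045]
 [-0.997 -0.007 -0.07 ]]
```

View pics/w11c.png

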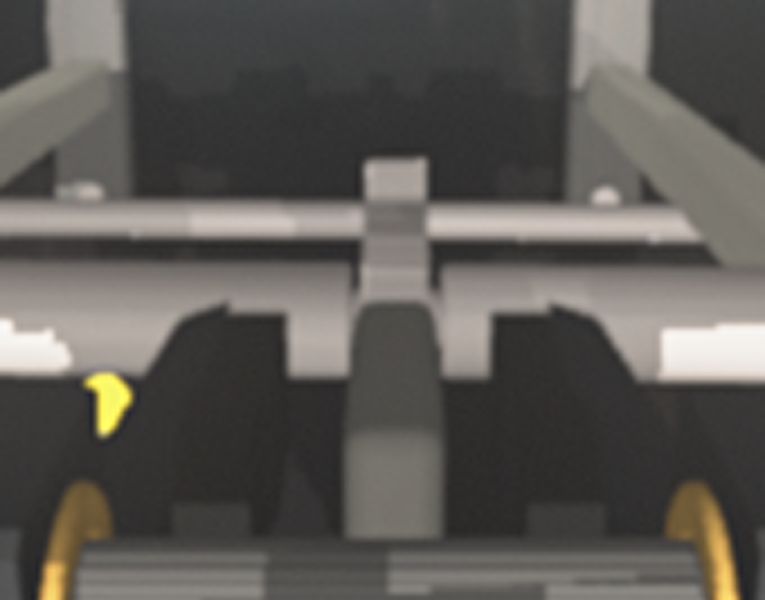

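View pics/side11.png

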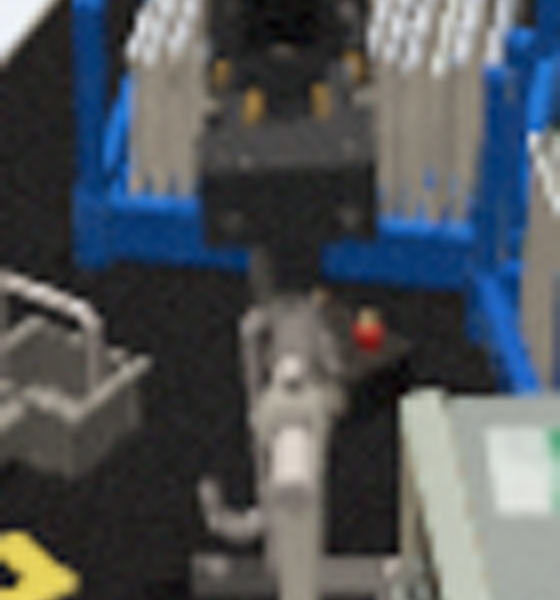

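{"method": "move_arm", "body": {
  "deltas": "0 0 0 -1 0 0 -0.4;0 0 0 -2 0 0 -0.4;0 0 0 -4 0 0 -0.4;0 0 0 -3 0 4 0;0 0 0 0 0 4 0.3;0 0 0 0 0 0 0.3"
}}

```text
t: 15.62
ee_pos: [566.0, 118.8, 350.4]
orientation: [[0.074, -0.045, -0.996], [0.006, -0.999, 0.046], [-0.997, -0.009, -0.074]]
ft_force: [0.8, -0.3, 1.3]
opening: 54.4
```

Run:
```python
from hk import *
from cell import sensors,camera
s,c=snap('w12')
cv2.imwrite('pics/w12c.png',cv2.resize(c["img"][80:220,170:340],None,fx=4.5,fy=4.5,interpolation=cv2.INTER_CUBIC)[:600])
im=camera("side")["img"]; cv2.imwrite('pics/side12f.png',im)
cv2.imwrite('pics/side12.png',cv2.resize(im[115:205,220:310],None,fx=6.6,fy=6.6,interpolation=cv2.INTER_CUBIC))
im=camera("top")["img"]
cv2.imwrite('pics/top12.png',cv2.resize(im[140:240,150:290],None,fx=5.5,fy=5.5,interpolation=cv2.INTER_CUBIC))
```

```text
t 15.625 pos [565.985 118.779 350.367] F [ 0.788 -0.326  1.277] op 54.43965822815099 q [-0.19   0.472 -0.17   1.625  0.116  0.981 -2.017]
[[ 0.074 -0.045 -0.996]
 [ 0.006 -0.999  0.046]
 [-0.997 -0.009 -0.074]]
```

View pics/w12c.png

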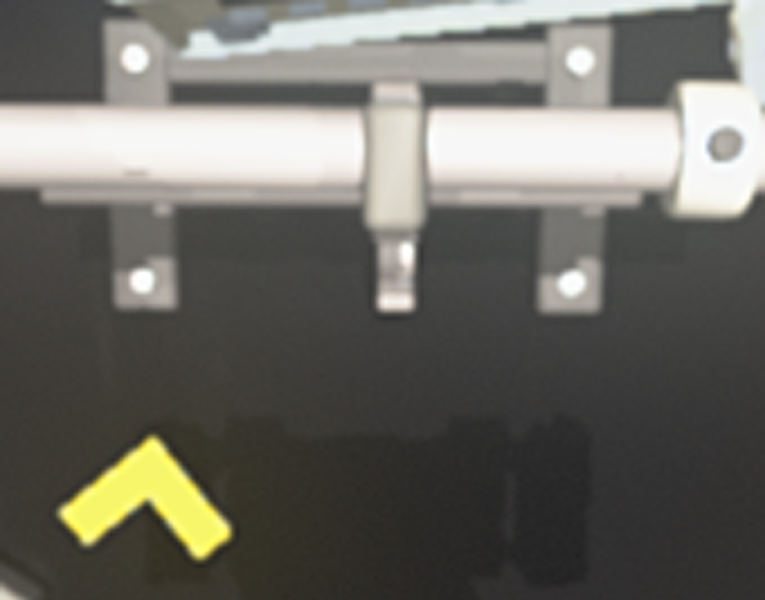

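View pics/side12.png

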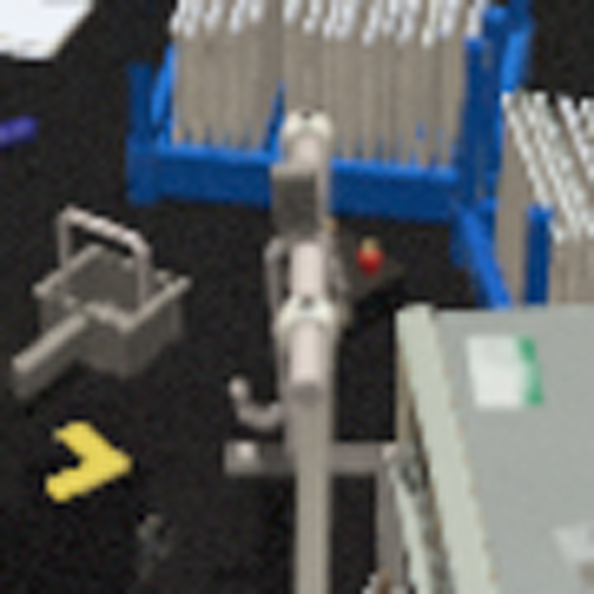

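View pics/top12.png

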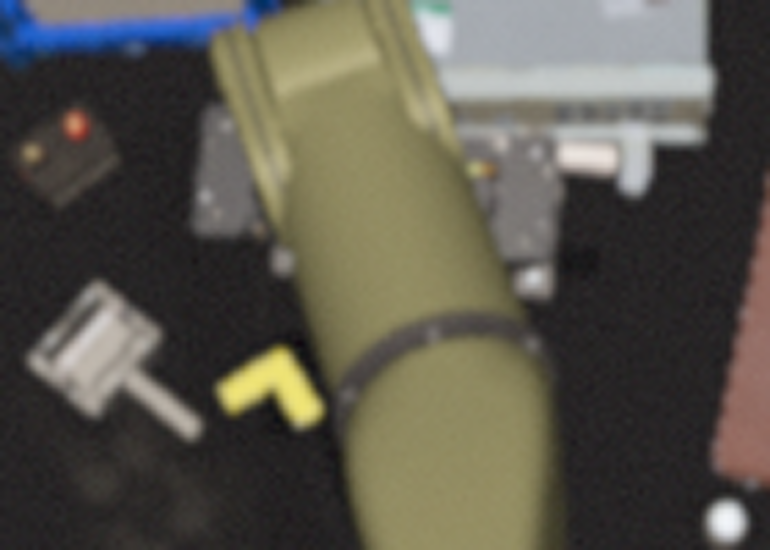

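Run:
```python
from hk import *
gs=lambda x,y:np.array([(x+.5)/6.6-.5+220,(y+.5)/6.6-.5+115]); gw=lambda x,y:np.array([(x+.5)/4.5-.5+170,(y+.5)/4.5-.5+80])
ps=-.05; yaw=-.057
R=Ro.from_euler('ZY',[yaw,ps]).as_matrix()
for z in (220,224):
    o=np.array([650.9,114.5,z])
    P=o+np.array([[-38.5,0,-83],[-27,-5,-114],[-12,-6,50],[12,-6,50],[-12,6,50]])@R.T
    print((proj('side',P)-[220,115]+.5)*6.6-.5)
    P=o+np.array([[-41,0,-83],[-12,0,50],[12,0,50],[-12,6,50],[-12,-6,50]])@R.T
    print("w",(wproj('w12',P)-[170,80]+.5)*4.5-.5)
# rail itself check: clamp etc
print((proj('side',[[656,215,220],[647.6,44.7,220]])-[220,115]+.5)*6.6)
```

```text
[[241.249 383.591]
 [265.769 435.728]
 [280.779 174.005]
 [329.185 172.374]
 [281.052 160.828]]
w [[396.962 304.026]
 [396.904 209.663]
 [398.746  72.93 ]
 [364.703 209.256]
 [429.116 210.07 ]]
[[241.245 377.446]
 [265.8   429.712]
 [280.836 167.191]
 [329.318 165.55 ]
 [281.109 154.032]]
w [[396.93  304.538]
 [396.85  208.825]
 [398.724  69.589]
 [364.082 208.412]
 [429.63  209.239]]
[[309.025 143.094]
 [310.036 331.025]]
```

Run:
```python
from hk import *
for n,f in (('w5','side5f'),('w12','side12f')):
    o,A,K=wpose(n); p=proj('side',o)[0]; print(o,p)
    im=cv2.imread(f'pics/{f}.png'); x,y=int(p[0])-60,max(0,int(p[1])-40)
    c=cv2.resize(im[y:y+110,x:x+120],None,fx=5,fy=5,interpolation=cv2.INTER_CUBIC)
    cv2.circle(c,(int((p[0]-x)*5),int((p[1]-y)*5)),4,(0,0,255),1); cv2.imwrite(f'pics/cam_{n}.png',c)
```

```text
[657.309 109.237 490.933] [269.724  78.296]
[627.766 115.124 502.226] [259.787  74.133]
```

View pics/cam_w12.png

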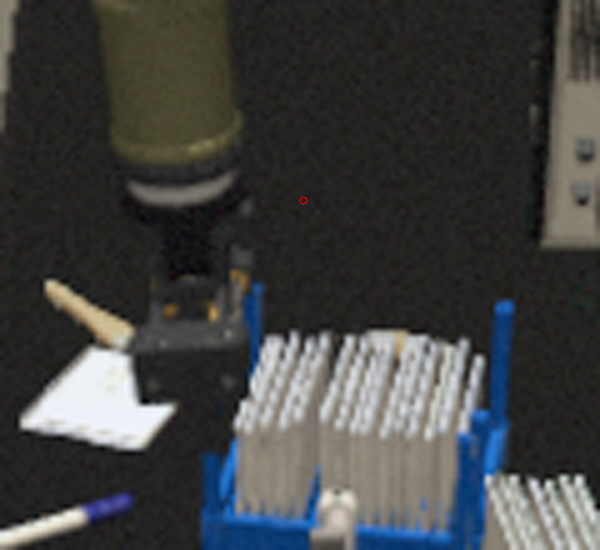

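{"method": "move_arm", "body": {
  "deltas": "0 -0.073 0 3.0 -3.15 2.5 0.3;0 0 0 3.0 -3.15 2.5 0.3;0 0 0 3.0 -3.15 2.5 0.3;-0.17 0 0 3.0 -3.15 2.5 0.3;-0.17 0 0 0 0 0 0.3;-0.17 0 0 0 0 0 0.3;-0.17 0 0 0 0 0 0.3;-0.17 0 0 0 0 0 0.3;-0.17 0 0 0 0 0 0.3;0 0 0 0 0 0 0.3"
}}

```text
t: 17.02
ee_pos: [491.7, 256.6, 221.2]
orientation: [[0.01, 0.837, -0.547], [0.013, -0.547, -0.837], [-1.0, 0.001, -0.016]]
ft_force: [-0.1, 0.6, 0.5]
opening: 57.2
```

Run:
```python
from hk import *
s,c=snap('w13')
```

```text
t 17.025 pos [491.73  256.6   221.192] F [-0.095  0.615  0.501] op 57.19149618627401 q [-0.281  0.642 -0.463  1.806  0.388  0.769 -1.522]
[[ 0.01   0.837 -0.547]
 [ 0.013 -0.547 -0.837]
 [-1.     0.001 -0.016]]
```

View pics/w13.png

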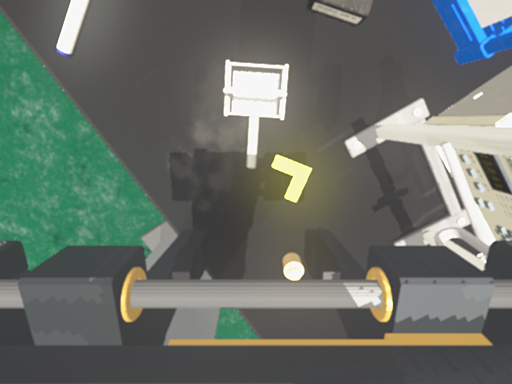

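Run:
```python
import cv2
im=cv2.imread('pics/w13.png');x,y,w,h=205,50,100,130
cv2.imwrite('pics/w13c.png',cv2.resize(im[y:y+h,x:x+w],None,fx=4.6,fy=4.6,interpolation=cv2.INTER_CUBIC)[:600])
```

```text
(no output)
```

View pics/w13c.png

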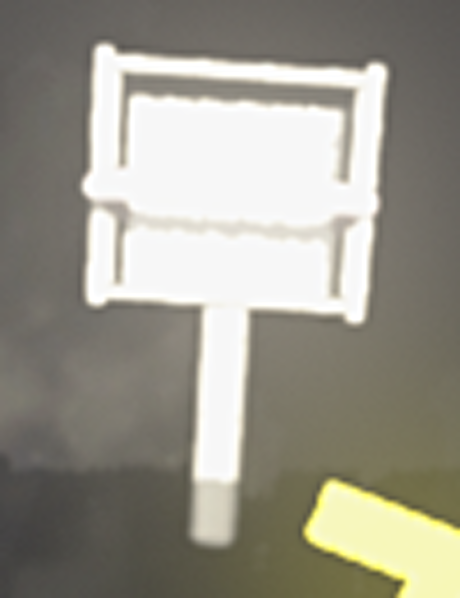

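Run:
```python
from hk import *
g=lambda x,y:np.array([(x+.5)/4.6-.5+205,(y+.5)/4.6-.5+50])
Q=np.array([wray('w13',g(*p),40) for p in [(92,45),(388,67),(368,322),(86,303)]])
print(Q); c=Q.mean(0); d=(Q[0]+Q[1]-Q[2]-Q[3])/2; e=(Q[0]+Q[3]-Q[1]-Q[2])/2
print("c",c,"x",d,np.hypot(*d[:2]),"yaw",np.arctan2(d[1],d[0]),"y",np.hypot(*e[:2]),np.arctan2(e[1],e[0])-np.pi/2)
a=wray('w13',g(224.5,312),36);b=wray('w13',g(212.5,543),36); v=a-b; print(a,b,np.hypot(*v[:2]),np.arctan2(v[1],v[0]))
b1=wray('w13',g(88,186),85);b2=wray('w13',g(374,204),85);print("bail",(b1+b2)/2,np.hypot(*(b1-b2)[:2]))
```

```text
[[536.815 389.96   40.   ]
 [594.298 346.695  40.   ]
 [559.06  298.426  40.   ]
 [501.281 341.651  40.   ]]
c [547.864 344.183  40.   ] x [35.386 48.289  0.   ] 59.866376953322046 yaw 0.938398491144168 y 72.0515183226105 0.9270495115025019
[529.638 320.586  36.   ] [493.88  271.967  36.   ] 60.352263363039576 0.9366564615959785
bail [544.195 339.392  85.   ] 61.65898464469292
```

{"method": "move_arm", "body": {
  "deltas": "0.055 -0.016 0 3.5 -0.15 -0.7 -0.3;0 0 0 3.5 -0.15 -0.7 -0.3;0 0 0 3.5 -0.15 -0.7 -0.3;0 0 0 3.2 -0.12 -0.5 -0.3;0 0 0 0 0 0 -0.3;0 0 0 0 0 0 -0.3"
}}

```text
t: 17.82
ee_pos: [508.8, 283.4, 81.4]
orientation: [[0.008, 0.792, -0.611], [0.001, -0.611, -0.792], [-1.0, 0.006, -0.005]]
ft_force: [0.5, -0.4, 0.0]
opening: 30.8
```

```bash
cat > need.py <<'E'
import sys
from hk import *
from cell import sensors
s=sensors.sense(); R=np.array(s['orientation']); print("t",s['t'],s['ee_pos'],"F",s['ft_force'],"T",s['wrist_torque'],"op",s['opening'],"psi",np.arctan2(R[0,1],-R[1,1]),"x",R[:,0],"j7",s['joints'][6])
print("need cm",R.T@(np.array(eval(sys.argv[1]))-s['ee_pos'])/10)
E
python3 need.py "[502.8,284.1,10]"; python3 -c "
from hk import *
snap('w14')"
```

```text
t 17.825 [508.783 283.371  81.371] F [ 0.465 -0.4    0.003] T [-0.098 -0.049 -0.014] op 30.835463787747862 psi 0.9136444217414793 x [ 0.008  0.001 -1.   ] j7 -1.7071842146856229
need cm [ 7.132 -0.559  0.345]
t 17.825 pos [508.783 283.371  81.371] F [ 0.465 -0.4    0.003] op 30.835463787747862 q [-0.409  0.869 -0.314  1.817  0.495  0.528 -1.707]
[[ 0.008  0.792 -0.611]
 [ 0.001 -0.611 -0.792]
 [-1.     0.006 -0.005]]
```

View pics/w14.png

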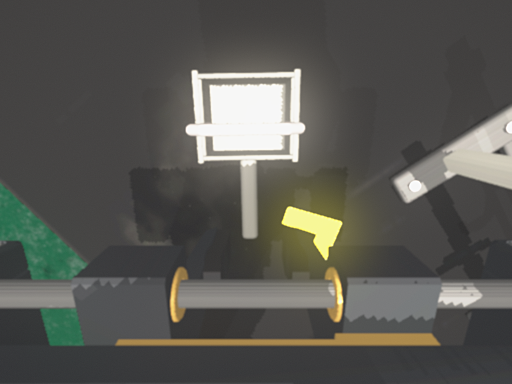

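```bash
python3 - <<'E'
from hk import *
b=wray('w14',[249.7,237],36);a=wray('w14',[248.7,162],36);v=a-b;yaw=np.arctan2(v[1],v[0]);print(a,b,np.hypot(*v[:2]),yaw, "grip",b+15*v/np.linalg.norm(v))
E
python3 need.py "[503.3,283.6,10]"
```

```text
[529.958 319.532  36.   ] [494.367 272.762  36.   ] 58.77269302072824 0.9203007383962423 grip [503.45  284.699  36.   ]
t 17.875 [508.722 283.32   81.502] F [0.734 0.117 0.412] T [-0.092  0.026  0.018] op 30.654140393217126 psi 0.9138401810076742 x [ 0.008  0.001 -1.   ] j7 -1.7071053918374597
need cm [ 7.146 -0.487  0.347]
```

{"method": "move_arm", "body": {
  "deltas": "-0.012 0 0 1.5 -0.5 0.25 -0.3;0 0 0 2.2 0 0 -0.3;0 0 0 1.8 0 0 -0.3;0 0 0 1 0 0 -0.3;0 0 0 0 0 0 -0.3"
}}

```text
t: 18.5
ee_pos: [508.1, 285.9, 20.5]
orientation: [[0.017, 0.796, -0.605], [0.006, -0.605, -0.796], [-1.0, 0.01, -0.015]]
ft_force: [0.1, 0.7, 0.6]
opening: 30.9
```

```bash
python3 need.py "[503.2,284.5,10]"; python3 -c "
from hk import *
snap('w15')"
```

```text
t 18.5 [508.142 285.911  20.476] F [0.131 0.721 0.62 ] T [-0.013 -0.015 -0.04 ] op 30.935021711263342 psi 0.921213154778315 x [ 0.017  0.006 -1.   ] j7 -1.7573109312545288
need cm [ 1.038 -0.319  0.427]
t 18.5 pos [508.142 285.911  20.476] F [0.131 0.721 0.62 ] op 30.935021711263342 q [-0.456  0.963 -0.24   1.838  0.551  0.39  -1.757]
[[ 0.017  0.796 -0.605]
 [ 0.006 -0.605 -0.796]
 [-1.     0.01  -0.015]]
```

View pics/w15.png

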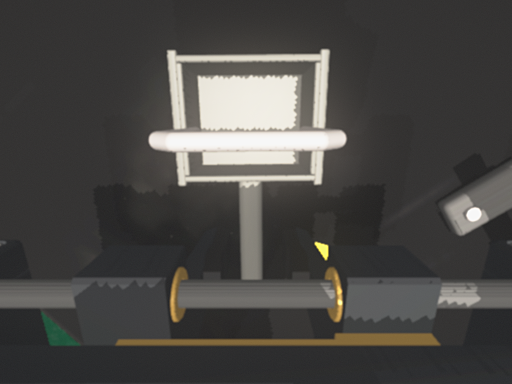

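{"method": "move_arm", "body": {
  "deltas": "0 -0.015 -0.01 0.55 -0.3 0.4 -0.3;0 0 0 0.5 -0.05 0.1 -0.3;0 0 0 0 0 0 -0.3"
}}

```text
t: 18.92
ee_pos: [502.9, 284.5, 10.7]
orientation: [[0.001, 0.796, -0.605], [0.002, -0.605, -0.796], [-1.0, -0.0, -0.002]]
ft_force: [0.3, 0.0, 0.4]
opening: 30.8
```

```bash
python3 need.py "[503.2,284.5,10]"
```

```text
t 18.925 [502.948 284.502  10.674] F [0.333 0.011 0.437] T [-0.019  0.003  0.008] op 30.791927178104494 psi 0.9209425257273142 x [ 0.001  0.002 -1.   ] j7 -1.7562472669211453
need cm [ 0.067  0.02  -0.015]
```

{"method": "move_arm", "body": {
  "deltas": "0 0 0 0 0 0 -0.6;0 0 0 0 0 0 -0.8;0 0 0 0 0 0 -1;0 0 0 0 0 0 -1;0 0 0 0 0 0 -1",
  "force": 45
}}

```text
t: 19.55
ee_pos: [503.1, 284.6, 10.9]
orientation: [[0.001, 0.796, -0.605], [0.002, -0.605, -0.796], [-1.0, -0.0, -0.002]]
ft_force: [0.0, -0.2, -0.1]
opening: 11.9
```

```bash
python3 need.py "[503.2,284.5,10]"
```

```text
t 19.55 [503.085 284.649  10.939] F [ 0.01  -0.174 -0.128] T [-0.044  0.026  0.01 ] op 11.905243923839004 psi 0.9209735274535545 x [ 0.001  0.002 -1.   ] j7 -1.7562430802691844
need cm [0.094 0.018 0.005]
```

{"method": "move_arm", "body": {
  "deltas": "0 0 0 -2 0 0 -1;0 0 0 -3 0.2 2 -1;0 0 0 -3 0.2 2 -1;0 0 0 -3 0.2 2 -1;0 0 0 0 0 0 -1"
}}

```text
t: 20.18
ee_pos: [470.0, 231.2, 123.0]
orientation: [[0.0, 0.796, -0.605], [0.0, -0.605, -0.796], [-1.0, -0.0, -0.0]]
ft_force: [-0.2, -0.2, -1.7]
opening: 11.8
```

```bash
python3 need.py "[480,123.7,110]"
python3 - <<'E'
from hk import *
s,c=snap('w16')
from cell import camera
im=camera("side")["img"]; cv2.imwrite('pics/side16.png',cv2.resize(im[80:220,160:300],None,fx=4.2,fy=4.2,interpolation=cv2.INTER_CUBIC))
E
```

```text
t 20.175 [469.997 231.247 122.954] F [-0.24  -0.226 -1.66 ] T [-0.116 -0.132 -0.036] op 11.832972737924694 psi 0.9212369658207398 x [ 0.  0. -1.] j7 -1.6836901113297424
need cm [1.293 7.302 7.96 ]
t 20.175 pos [469.997 231.247 122.954] F [-0.24  -0.226 -1.66 ] op 11.832972737924694 q [-0.339  0.754 -0.341  1.967  0.496  0.502 -1.684]
[[ 0.     0.796 -0.605]
 [ 0.    -0.605 -0.796]
 [-1.    -0.    -0.   ]]
```

View pics/w16.png

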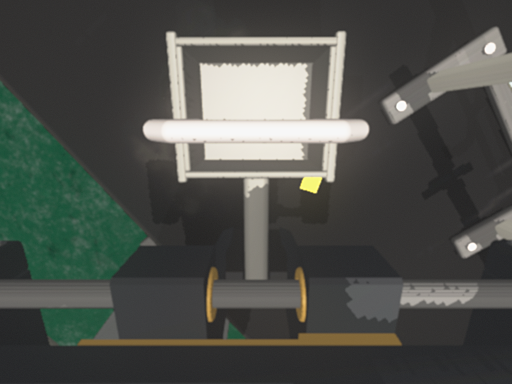

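View pics/side16.png

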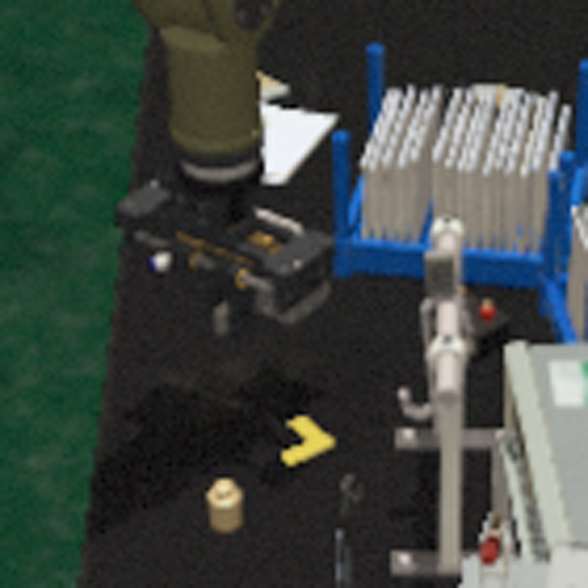

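Run:
```python
from hk import *
s,_=load('w16');R=np.array(s['orientation']);p=np.array(s['ee_pos'])
for bx,bz in ((-74.1,-70),(-72,-70),(-74.1,-68),(-70,-70)):
    P=p+np.array([[bx,-31,bz],[bx,31,bz],[bx+45,-36,bz-33.5],[bx+45,-36,bz+22.5]])@R.T
    print(bx,bz,wproj('w16',P).round(1).tolist())
```

```text
-74.1 -70 [[139.3, 128.7], [375.4, 128.9], [164.1, 34.4], [176.1, 175.8]]
-72 -70 [[142.5, 128.3], [372.1, 128.5], [165.9, 35.9], [177.4, 174.8]]
-74.1 -68 [[140.2, 136.5], [374.4, 136.7], [164.6, 40.2], [176.5, 180.2]]
-70 -70 [[145.4, 128.0], [369.1, 128.2], [167.5, 37.3], [178.6, 173.9]]
```

{"method": "move_arm", "body": {
  "deltas": "0.165 0 0 0 0 0 -1;0.165 0 0 0 0 0 -1;0.165 0 0 0 0 0 -1;0.165 0 0 0 0 0 -1;0.165 0 0 0 0 0 -1;0.155 0 0 0 0 0 -1;0 0 0 0 0 0 -1"
}}

```text
t: 21.15
ee_pos: [469.0, 238.3, 112.1]
orientation: [[-0.009, -0.081, -0.997], [-0.001, -0.997, 0.081], [-1.0, 0.001, 0.009]]
ft_force: [0.1, 0.3, -1.2]
opening: 11.7
```

```bash
python3 need.py "[480,123.7,70]"
```

```text
t 21.15 [469.008 238.257 112.136] F [ 0.125  0.307 -1.191] T [0.042 0.053 0.018] op 11.737079527839231 psi -0.08080222007408251 x [-0.009 -0.001 -1.   ] j7 -2.334822615320231
need cm [ 4.21  11.324 -2.058]
```

{"method": "move_arm", "body": {
  "deltas": "-0.025 0.009 0 0 3.7 -1.2 -1;0 0 0 0.7 3.7 -1.2 -1;0 0 0 0.7 3.6 -1.1 -1;0 0 0 0 0 0 -1;0 0 0 0 0 0 -1"
}}

```text
t: 21.78
ee_pos: [498.7, 127.9, 93.9]
orientation: [[-0.002, -0.034, -0.999], [0.001, -0.999, 0.034], [-1.0, -0.001, 0.002]]
ft_force: [-0.0, 0.1, -1.3]
opening: 11.4
```

```bash
python3 need.py "[500,123,71]"; python3 -c "
from hk import *
snap('w17')"
```

```text
t 21.775 [498.693 127.89   93.936] F [-0.028  0.115 -1.279] T [0.048 0.067 0.011] op 11.441720357865037 psi -0.03370708725886761 x [-0.002  0.001 -1.   ] j7 -2.158893365313035
need cm [ 2.293  0.487 -0.151]
t 21.775 pos [498.693 127.89   93.936] F [-0.028  0.115 -1.279] op 11.441720357865037 q [-0.274  0.785 -0.109  2.013  0.217  0.355 -2.159]
[[-0.002 -0.034 -0.999]
 [ 0.001 -0.999  0.034]
 [-1.    -0.001  0.002]]
```

View pics/w17.png

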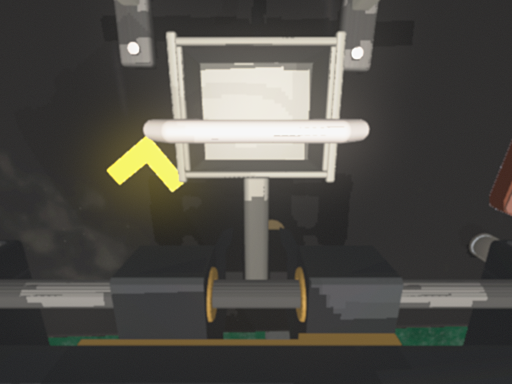

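{"method": "move_arm", "body": {
  "deltas": "0.02 0 0 1.1 0.2 0 -1;0 0 0 1.1 0.2 0 -1;0 0 0 0 0 0 -1"
}}

```text
t: 22.2
ee_pos: [497.9, 126.2, 70.2]
orientation: [[-0.002, -0.05, -0.999], [0.002, -0.999, 0.05], [-1.0, -0.002, 0.002]]
ft_force: [0.5, 0.6, -0.7]
opening: 11.7
```

```bash
python3 need.py "[510,122.5,71]"
python3 - <<'E'
from hk import *
s,c=snap('w18')
from cell import camera
im=camera("side")["img"]; cv2.imwrite('pics/side18.png',cv2.resize(im[105:215,190:310],None,fx=5,fy=5,interpolation=cv2.INTER_CUBIC))
R=np.array(s['orientation']);p=np.array(s['ee_pos'])
b=p+np.array([[-72,31,-69.5],[-72,-31,-69.5]])@R.T
print(b, (proj('side',b)-[190,105]+.5)*5)
print((proj('side',[[629,115.7,117.8]])-[190,105]+.5)*5)
E
```

```text
t 22.2 [497.853 126.167  70.158] F [ 0.479  0.551 -0.743] T [ 0.086  0.076 -0.011] op 11.652821375375455 psi -0.04982904355739631 x [-0.002  0.002 -1.   ] j7 -2.1734485940773545
need cm [-0.087  0.306 -1.231]
t 22.2 pos [497.853 126.167  70.158] F [ 0.479  0.551 -0.743] op 11.652821375375455 q [-0.282  0.829 -0.09   2.026  0.219  0.298 -2.173]
[[-0.002 -0.05  -0.999]
 [ 0.002 -0.999  0.05 ]
 [-1.    -0.002  0.002]]
[[565.878  91.609 141.947]
 [568.966 153.532 142.056]] [[260.001 356.488]
 [263.208 303.095]]
[[350.946 361.29 ]]
```

View pics/side18.png

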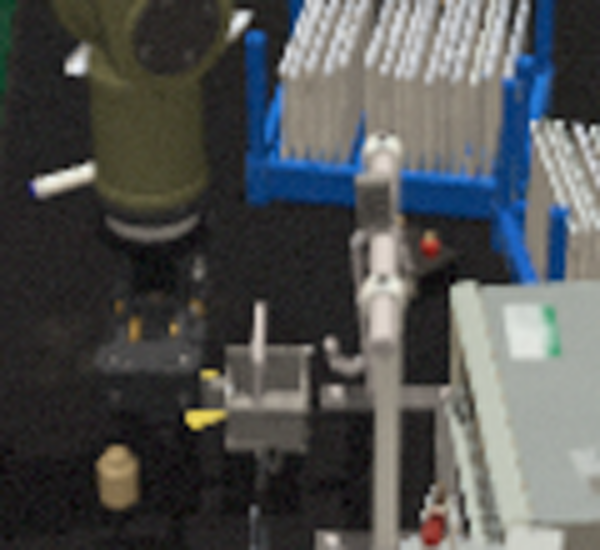

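View pics/w18.png

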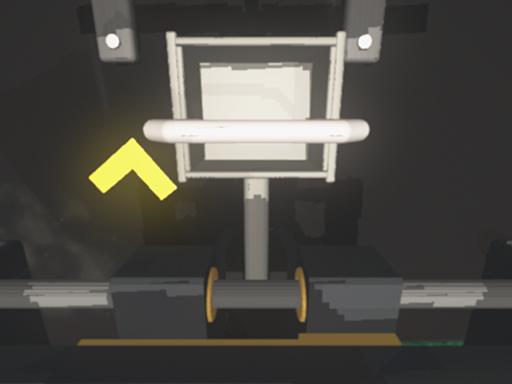

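{"method": "move_arm", "body": {
  "deltas": "0.006 0 0 -0.05 0.1 -1 -1;0 0 0 -0.05 0.1 -1 -1;0 0 0 -0.03 0 -0.3 -1;0 0 0 0 0 0 -1"
}}

```text
t: 22.8
ee_pos: [524.3, 123.0, 73.1]
orientation: [[0.002, -0.057, -0.998], [0.003, -0.998, 0.057], [-1.0, -0.003, -0.002]]
ft_force: [0.5, -0.2, -1.5]
opening: 11.5
```

```bash
python3 need.py "[559.5,119.6,71]"
python3 - <<'E'
from hk import *
s,c=snap('w19')
from cell import camera
im=camera("side")["img"]; cv2.imwrite('pics/side19.png',cv2.resize(im[105:215,190:310],None,fx=5,fy=5,interpolation=cv2.INTER_CUBIC))
E
```

```text
t 22.8 [524.345 122.971  73.11 ] F [ 0.455 -0.249 -1.491] T [-0.001  0.124 -0.008] op 11.521295413697576 psi -0.05703036169934182 x [ 0.002  0.003 -1.   ] j7 -2.1538994954660113
need cm [ 0.217  0.137 -3.529]
t 22.8 pos [524.345 122.971  73.11 ] F [ 0.455 -0.249 -1.491] op 11.521295413697576 q [-0.252  0.838 -0.105  1.954  0.217  0.357 -2.154]
[[ 0.002 -0.057 -0.998]
 [ 0.003 -0.998  0.057]
 [-1.    -0.003 -0.002]]
```

View pics/side19.png

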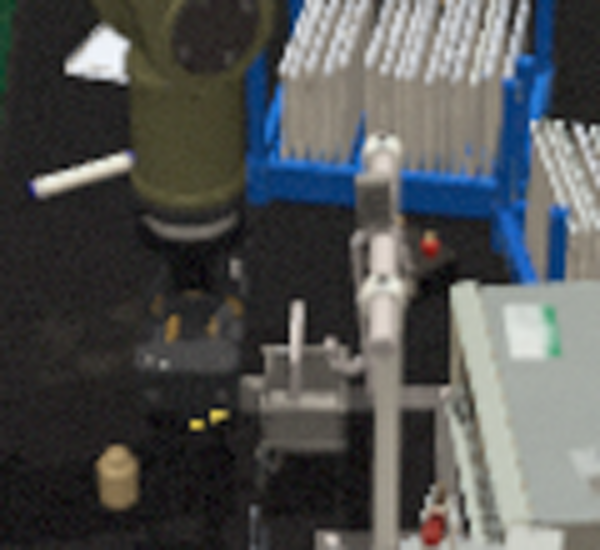

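View pics/w19.png

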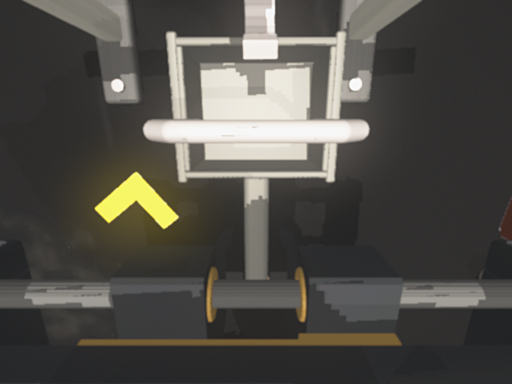

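{"method": "move_arm", "body": {
  "deltas": "0 0 0 0.12 0.1 -0.8 -1;0 0 0 0.02 0.02 -0.7 -1;0 0 0 0 0 0 -1"
}}

```text
t: 23.28
ee_pos: [539.5, 120.8, 71.5]
orientation: [[0.001, -0.056, -0.998], [0.003, -0.998, 0.056], [-1.0, -0.003, -0.001]]
ft_force: [-0.4, -0.5, -0.8]
opening: 11.8
```

```bash
python3 need.py "[559.5,119.6,71]"
python3 - <<'E'
from hk import *
s,c=snap('w20')
from cell import camera
im=camera("side")["img"]; cv2.imwrite('pics/side20.png',cv2.resize(im[105:215,190:310],None,fx=5,fy=5,interpolation=cv2.INTER_CUBIC))
E
```

```text
t 23.275 [539.461 120.845  71.478] F [-0.392 -0.516 -0.828] T [-0.023  0.043  0.017] op 11.825801458938242 psi -0.05635420800144943 x [ 0.001  0.003 -1.   ] j7 -2.139512197287657
need cm [ 0.049  0.012 -2.008]
t 23.275 pos [539.461 120.845  71.478] F [-0.392 -0.516 -0.828] op 11.825801458938242 q [-0.236  0.851 -0.113  1.911  0.218  0.39  -2.14 ]
[[ 0.001 -0.056 -0.998]
 [ 0.003 -0.998  0.056]
 [-1.    -0.003 -0.001]]
```

View pics/side20.png

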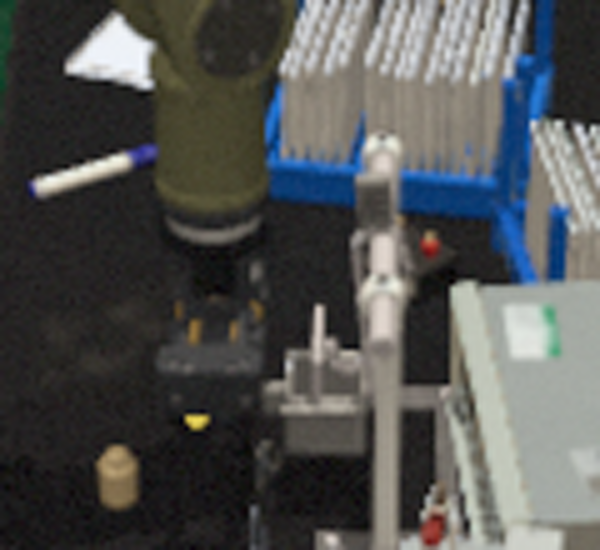

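View pics/w20.png

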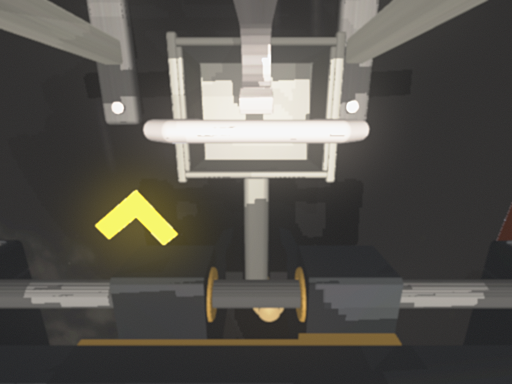

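{"method": "move_arm", "body": {
  "deltas": "0 0 0 0 0 -0.7 -1;0 0 0 0 0 -0.7 -1;0 0 0 0 0 -0.2 -1;0 0 0 0 0 0 -1"
}}

```text
t: 23.88
ee_pos: [555.6, 120.0, 71.4]
orientation: [[-0.0, -0.056, -0.998], [0.003, -0.998, 0.056], [-1.0, -0.003, 0.0]]
ft_force: [0.0, -0.6, -0.8]
opening: 11.5
```

```bash
python3 need.py "[559.5,119.6,71]"
python3 - <<'E'
from hk import *
s,c=snap('w21')
from cell import camera
im=camera("side")["img"]; cv2.imwrite('pics/side21.png',cv2.resize(im[125:205,220:300],None,fx=7.4,fy=7.4,interpolation=cv2.INTER_CUBIC))
E
```

```text
t 23.875 [555.622 119.974  71.415] F [ 0.02  -0.606 -0.825] T [ 0.014  0.071 -0.01 ] op 11.45810668557846 psi -0.05586512207008412 x [-0.     0.003 -1.   ] j7 -2.1251798424393025
need cm [ 0.041  0.016 -0.389]
t 23.875 pos [555.622 119.974  71.415] F [ 0.02  -0.606 -0.825] op 11.45810668557846 q [-0.221  0.863 -0.122  1.862  0.217  0.429 -2.125]
[[-0.    -0.056 -0.998]
 [ 0.003 -0.998  0.056]
 [-1.    -0.003  0.   ]]
```

View pics/side21.png

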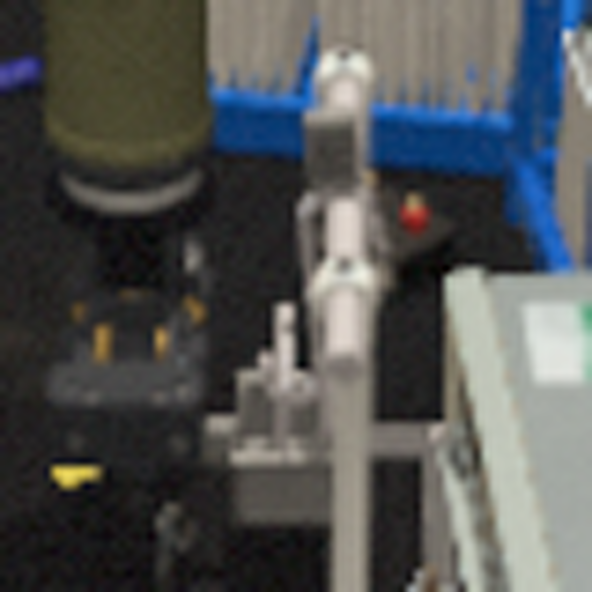

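View pics/w21.png

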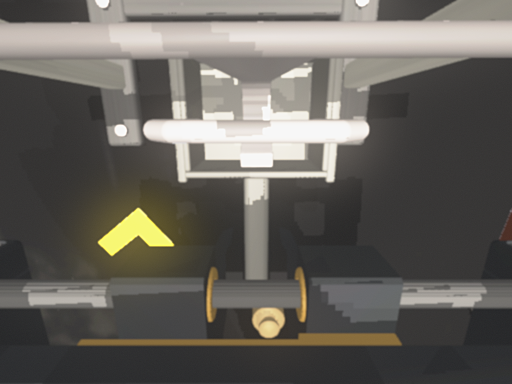

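Run:
```python
from hk import *
im=cv2.imread('pics/w21.png');x,y,w,h=190,60,140,125
cv2.imwrite('pics/w21c.png',cv2.resize(im[y:y+h,x:x+w],None,fx=4.8,fy=4.8,interpolation=cv2.INTER_CUBIC))
print(wray('w21',[256,130],143),wray('w21',[256,166],135),wray('w21',[256,152],135),wray('w21',[256,38],142))
```

```text
[624.664 116.43  143.   ] [613.332 117.075 135.   ] [617.679 116.836 135.   ] [647.126 115.197 142.   ]
```

View pics/w21c.png

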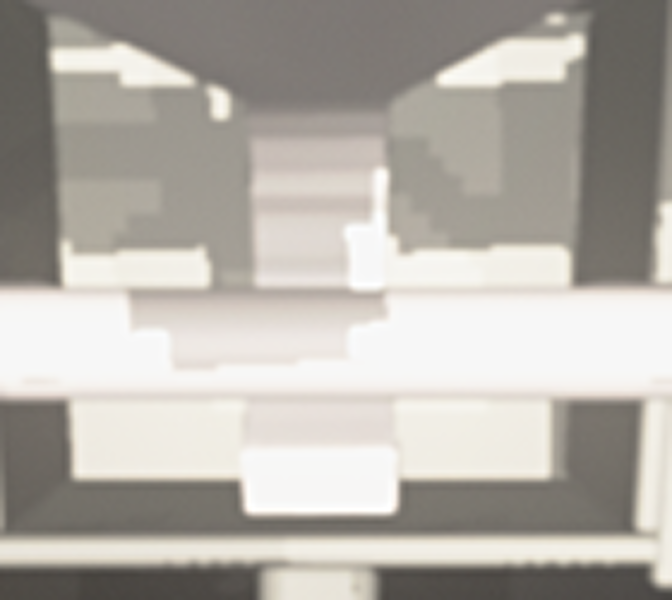

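{"method": "move_arm", "body": {
  "deltas": "0 0 0 0.3 0 -0.3 -1;0 0 0 0.6 0 0 -1;0 0 0 0.6 0 0 -1;0 0 0 0 0 0 -1"
}}

```text
t: 24.48
ee_pos: [557.8, 119.9, 55.0]
orientation: [[-0.002, -0.055, -0.998], [0.002, -0.998, 0.055], [-1.0, -0.002, 0.002]]
ft_force: [-0.6, 0.3, 0.4]
opening: 11.6
```

```bash
python3 need.py "[559.5,119.6,46]"
python3 - <<'E'
from hk import *
s,c=snap('w22')
im=c['img'];x,y,w,h=190,60,140,125
cv2.imwrite('pics/w22c.png',cv2.resize(im[y:y+h,x:x+w],None,fx=4.8,fy=4.8,interpolation=cv2.INTER_CUBIC))
E
```

```text
t 24.475 [557.779 119.908  55.013] F [-0.648  0.317  0.432] T [0.004 0.018 0.01 ] op 11.647126506975685 psi -0.05521736935752909 x [-0.002  0.002 -1.   ] j7 -2.127193234942332
need cm [ 0.901  0.023 -0.175]
t 24.475 pos [557.779 119.908  55.013] F [-0.648  0.317  0.432] op 11.647126506975685 q [-0.224  0.892 -0.115  1.858  0.222  0.405 -2.127]
[[-0.002 -0.055 -0.998]
 [ 0.002 -0.998  0.055]
 [-1.    -0.002  0.002]]
```

View pics/w22c.png

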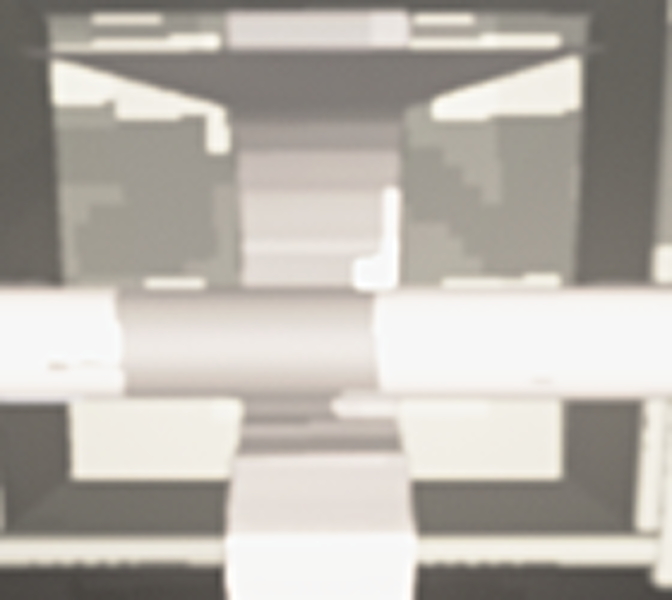

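{"method": "move_arm", "body": {
  "deltas": "0 0 0 0.4 0 -0.1 -1;0 0 0 0.3 0 0 -1;0 0 0 0 0 0 -1"
}}

```text
t: 24.9
ee_pos: [559.1, 119.9, 47.9]
orientation: [[-0.001, -0.055, -0.998], [0.002, -0.998, 0.055], [-1.0, -0.002, 0.001]]
ft_force: [0.3, -0.2, -0.4]
opening: 12.1
```

```bash
python3 need.py "[559.5,119.6,46]"
```

```text
t 24.9 [559.115 119.936  47.881] F [ 0.342 -0.239 -0.386] T [-0.007  0.026 -0.023] op 12.087838872103884 psi -0.05521595142014267 x [-0.001  0.002 -1.   ] j7 -2.1283646649587555
need cm [ 0.188  0.032 -0.041]
```

{"method": "move_arm", "body": {
  "deltas": "0 0 0 0.2 0 0 -1;0 0 0 0.1 0 0 -1"
}}

```text
t: 25.15
ee_pos: [559.2, 120.0, 44.9]
orientation: [[-0.001, -0.055, -0.998], [0.003, -0.998, 0.055], [-1.0, -0.003, 0.001]]
ft_force: [0.3, -0.3, -0.9]
opening: 11.5
```

```bash
python3 need.py "[559.5,119.6,46]"
```

```text
t 25.15 [559.218 119.995  44.863] F [ 0.272 -0.253 -0.884] T [ 0.049  0.073 -0.044] op 11.476915323139792 psi -0.055194122927248755 x [-0.001  0.003 -1.   ] j7 -2.129251728714353
need cm [-0.114  0.038 -0.03 ]
```

{"method": "move_arm", "body": {
  "deltas": "0 0 0 0.2 0 0 -1;0 0 0 0.1 0 0 -1"
}}

```text
t: 25.4
ee_pos: [560.6, 120.3, 42.5]
orientation: [[0.002, -0.055, -0.998], [0.003, -0.998, 0.055], [-1.0, -0.003, -0.002]]
ft_force: [-0.6, 0.2, 4.5]
opening: 11.7
```

```bash
python3 need.py "[559.5,119.6,46]"
```

```text
t 25.4 [560.557 120.266  42.466] F [-0.598  0.246  4.455] T [-0.034 -0.266 -0.036] op 11.65538794458836 psi -0.05537242515405111 x [ 0.002  0.003 -1.   ] j7 -2.1301325239745372
need cm [-0.354  0.071  0.101]
```

{"method": "move_arm", "body": {
  "deltas": "0 0 0 -0.05 0 0 -1;0 0 0 0 0 0 -1",
  "force": 20
}}

```text
t: 25.65
ee_pos: [560.4, 120.3, 43.0]
orientation: [[0.002, -0.055, -0.998], [0.003, -0.998, 0.055], [-1.0, -0.003, -0.002]]
ft_force: [1.6, -0.4, -0.2]
opening: 11.9
```

```bash
python3 need.py "[559.5,119.6,46]"
python3 - <<'E'
from hk import *
s,c=snap('w23')
im=c['img'];x,y,w,h=190,60,140,125
cv2.imwrite('pics/w23c.png',cv2.resize(im[y:y+h,x:x+w],None,fx=4.8,fy=4.8,interpolation=cv2.INTER_CUBIC))
E
```

```text
t 25.65 [560.391 120.252  43.021] F [ 1.58  -0.421 -0.234] T [-0.012 -0.053 -0.008] op 11.861391643746636 psi -0.05528352926214388 x [ 0.002  0.003 -1.   ] j7 -2.129946844322445
need cm [-0.298  0.069  0.085]
t 25.65 pos [560.391 120.252  43.021] F [ 1.58  -0.421 -0.234] op 11.861391643746636 q [-0.227  0.914 -0.109  1.855  0.226  0.381 -2.13 ]
[[ 0.002 -0.055 -0.998]
 [ 0.003 -0.998  0.055]
 [-1.    -0.003 -0.002]]
```

View pics/w23c.png

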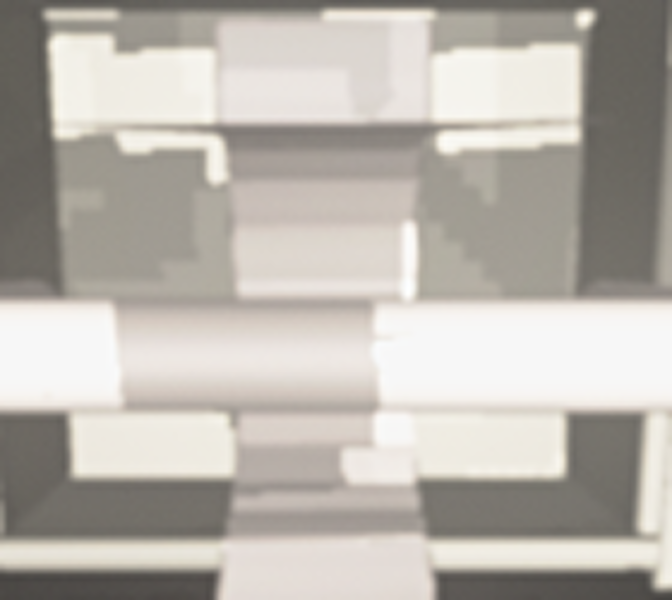

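{"method": "move_arm", "body": {
  "deltas": "0 0 0 0.04 0 0.02 -0.74;0 0 0 0 0 0 -0.7;0 0 0 0 0 0 -0.6;0 0 0 0 0 0 -0.45;0 0 0 0 0 0 -0.35;0 0 0 0 0 0 -0.35",
  "force": 5
}}

```text
t: 26.45
ee_pos: [559.6, 120.2, 42.2]
orientation: [[0.001, -0.055, -0.998], [0.003, -0.998, 0.055], [-1.0, -0.003, -0.0]]
ft_force: [-0.6, -0.7, -0.2]
opening: 29.1
```

```bash
python3 need.py "[559.5,119.6,46]"
python3 - <<'E'
from hk import *
s,c=snap('w24')
from cell import camera
im=camera("side")["img"]; cv2.imwrite('pics/side24.png',cv2.resize(im[125:205,220:300],None,fx=7.4,fy=7.4,interpolation=cv2.INTER_CUBIC))
E
```

```text
t 26.45 [559.589 120.193  42.184] F [-0.606 -0.695 -0.207] T [ 0.038 -0.     0.031] op 29.096410703931596 psi -0.05518375820303865 x [ 0.001  0.003 -1.   ] j7 -2.130210038016482
need cm [-0.382  0.059  0.005]
t 26.45 pos [559.589 120.193  42.184] F [-0.606 -0.695 -0.207] op 29.096410703931596 q [-0.228  0.915 -0.109  1.857  0.226  0.38  -2.13 ]
[[ 0.001 -0.055 -0.998]
 [ 0.003 -0.998  0.055]
 [-1.    -0.003 -0.   ]]
```

View pics/side24.png

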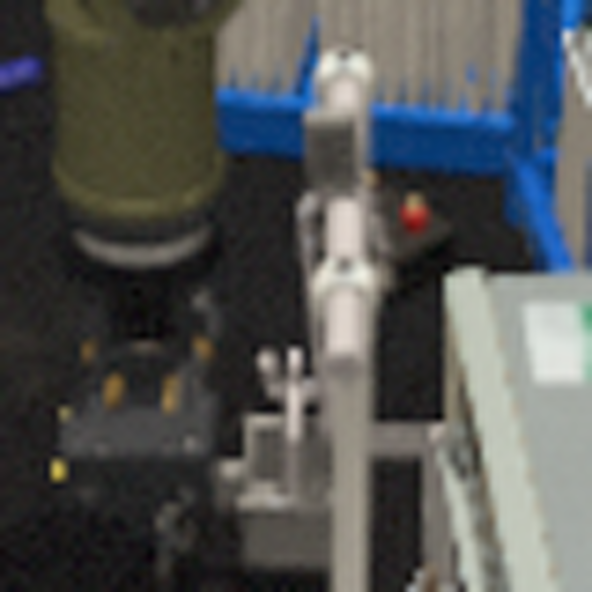

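View pics/w24.png

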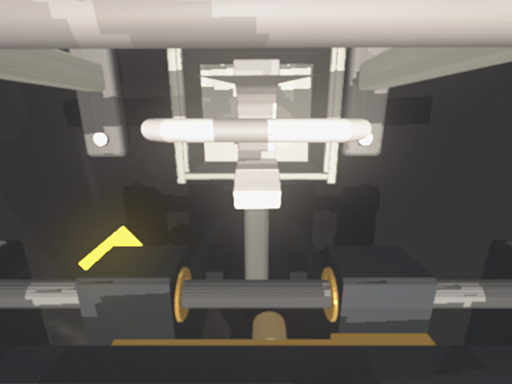

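{"method": "move_arm", "body": {
  "deltas": "0 0 0 -1 0 0 -0.3;0 0 0 -2 0 0 -0.3;0 0 0 -3 0 0 -0.3;0 0 0 -3 0 1 -0.3;0 0 0 -3 0 3 -0.3;0 0 0 -3 0 5 -0.3;0 0 0 0 0 5 -0.3;0 0 0 0 0 0 -0.3;0 0 0 0 0 0 -0.3"
}}

```text
t: 27.68
ee_pos: [418.0, 128.0, 201.7]
orientation: [[0.009, -0.056, -0.998], [0.006, -0.998, 0.056], [-1.0, -0.006, -0.008]]
ft_force: [0.7, 0.1, 0.5]
opening: 30.8
```

Run:
```python
from hk import *
s,c=snap('w25')
from cell import camera
im=camera("side")["img"]; cv2.imwrite('pics/side25f.png',im); cv2.imwrite('pics/side25.png',cv2.resize(im[115:215,210:310],None,fx=6,fy=6,interpolation=cv2.INTER_CUBIC))
```

```text
t 27.675 pos [417.961 127.974 201.661] F [0.735 0.112 0.514] op 30.754483625413663 q [-0.297  0.518 -0.157  2.16   0.17   0.465 -2.212]
[[ 0.009 -0.056 -0.998]
 [ 0.006 -0.998  0.056]
 [-1.    -0.006 -0.008]]
```

View pics/side25.png

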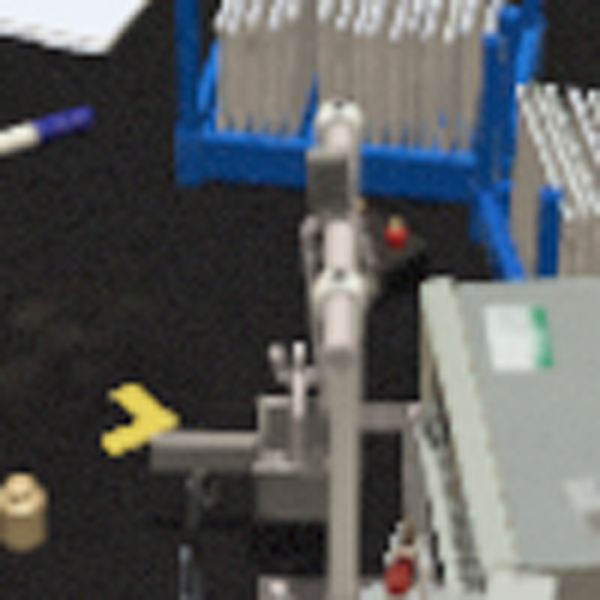

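View pics/w25.png

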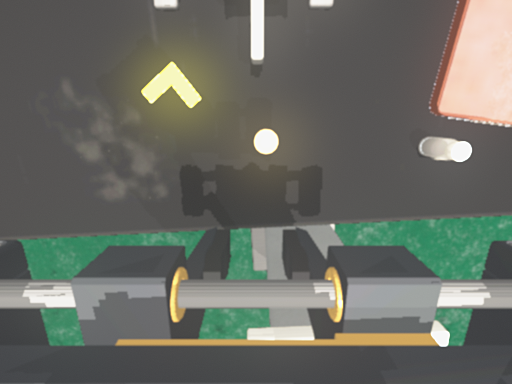

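View pics/side25f.png

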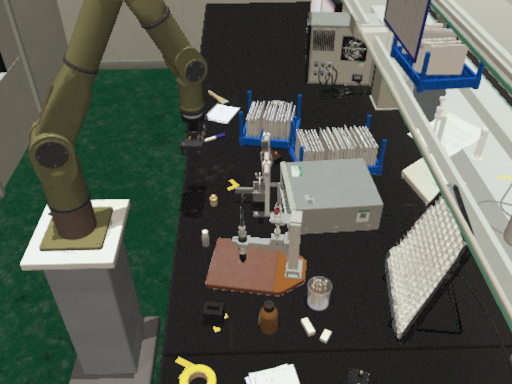

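{"method": "move_arm", "body": {
  "deltas": "0 0 0 0 0 0 -0.3;0 0 0 0 0 0 -0.3;0 0 0 0 0 0 -0.3;0 0 0 0 0 0 -0.3;0 0 0 0 0 0 -0.3;0 0 0 0 0 0 -0.3"
}}

```text
t: 28.52
ee_pos: [420.0, 127.6, 200.4]
orientation: [[0.008, -0.059, -0.998], [0.005, -0.998, 0.059], [-1.0, -0.006, -0.008]]
ft_force: [0.2, 0.4, 0.0]
opening: 30.8
```

Run:
```python
from hk import *
from cell import camera
a=cv2.imread('pics/side25f.png').astype(int); b=camera('side')['img'].astype(int)
print(np.abs(a-b)[120:205,225:285].mean(), np.abs(a-b)[120:205,225:285].max(), np.abs(a-b)[300:380,240:300].mean())
A=a[120:205,225:285].astype(np.float32).mean(2);B=b[120:205,225:285].astype(np.float32).mean(2);print(cv2.phaseCorrelate(A,B))
t=camera('top')['img'];cv2.imwrite('pics/top26.png',cv2.resize(t[140:240,150:290],None,fx=5.5,fy=5.5,interpolation=cv2.INTER_CUBIC))
cv2.imwrite('pics/top26f.png',t)
```

```text
2.5890849673202614 24 2.968541666666667
((0.05492994826328257, 0.031052811849527018), 0.9708458439509073)
```

View pics/top26.png

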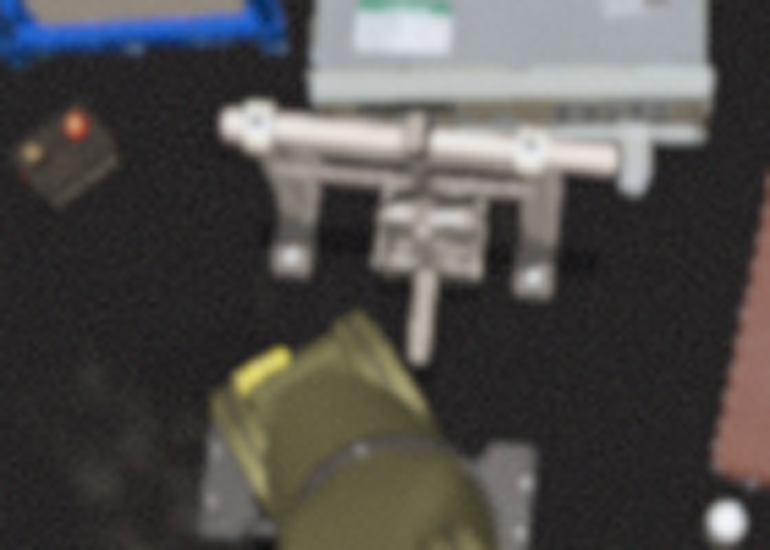

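Nothing moved between the two side pictures. The bin hangs square and level in the hook, and the robot is clear of everything.

```bash
python3 -c "
from cell import workorder
print(workorder.job_done())"
```

```text
the job is handed in; nothing more can be done
None
```

The S-hook is hanging in the rail's groove and the bin is hanging by its bail in the hook's lower curl. I handed the job in at about 28.6 s; no verdict was reported.

**What I did:** I lifted the hook out of the dock, lowered it over the rail at the groove seen in the wrist picture, felt it against the groove's wall, and let go. I then gripped the bin by its handle, brought its bail over the curl from the front, lowered it in, let go and backed the arm away.

**Last checks:**
- **Hanging:** the bin hangs square to the rail and level in the side and top pictures, clear of the worktop. Two side pictures about 0.9 s apart differ only by noise.
- **Bystanders:** they looked unmoved in the last side picture.
- **Forces:** the highest the wrist sensor showed at the end of a move was about 13 N (12 N of it downwards) with the hook on the rail, and 4.5 N with the bin on the hook. Forces within a move were not read.

**What disagreed:** my running estimate put the seated hook about 4 mm too high, as if it sat on the plain rail. The side camera could not settle it, because it shows the rail too high. I judged the hook seated for three reasons:
- It was blocked sideways at the groove's wall.
- The pictures showed it centred in the groove.
- The bail touched the curl at about 117 mm, where about 118 mm is expected in the groove and 122 mm on the plain rail.

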